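Load a centrifuge bucket to match its partner

TASK

Load the empty centrifuge bucket so that it balances its capped partner: first seat the insert with the four wide bores fully home in the bucket, then stand the two sample tubes from the yellow rack at the near side of the desk, caps up, in two bores that lie opposite each other across the stem, and last put the clear domed cap squarely down on the bucket's rim. Keep the tubes upright, and leave the insert with the six narrow holes where it stands.

Things in the scene. Friction and masses are not known exactly. Their poses are not given: they have to be found in the camera images.
- bucket: The empty bucket: open aluminium cup, fixed upright on the desk, 78 mm high, 88 mm wide at the rim, with blocks on its two y sides (out to 53 mm from the axis, tops 66 mm high). Inside 77 mm wide, floor 8 mm up. Origin: centre of its underside; z up.
- loaded_bucket: Its partner: an identical bucket, already loaded with a four-bore insert and two tubes that face each other across the stem, and closed with a clear domed cap; fixed, 158 mm high over the cap's knob. It only shows how the finished bucket looks. Origin: centre of its underside.
- insert: Loose white round insert with FOUR wide bores: 72 mm wide, 70 mm high, foot chamfered 5 mm; on its axis a metal stem, 12 mm wide, from 70 to 108 mm above its underside. Bores 18.5 mm wide, 50 mm deep (floors 20 mm up), centred 22.5 mm from the stem on the insert's +x, +y, -x and -y axes. 150 g. Origin: centre of the underside; z up. Seated: origin 8 mm above the bucket's, top level with the rim.
- micro_insert: White round insert of the same outside size and stem as the other, but with SIX narrow holes 11.5 mm wide for microtubes; the sample tubes do not fit it. To be left alone. Origin: centre of its underside.
- cap: Loose clear domed cap, standing skirt down; hollow, clears tubes and stem. Grey skirt ring 105 mm wide, dome 91 mm wide and 62 mm high; on top a grey knob, 18 mm wide, 62 to 90 mm up (its lowest 9 mm spread into a foot). The 10 mm deep skirt, flared, goes round the bucket's rim with 2.5 mm to spare. 80 g. Origin: centre of the skirt's lower edge; z up. Seated: origin 68 mm above the bucket's.
- rack: Yellow bench rack for tubes at the near side of the desk, fixed, 56 mm (its x) by 118 mm (its y), 42 mm high; 2 by 5 square holes. It holds only the two sample tubes, standing on its floor 8 mm up. (A like rack with more in it, far back on the right, has no part in this.) Origin: centre of its underside.
- tube_a: Sample tube, 88 mm long, barrel 13 mm wide, red cap 17 mm wide from 71 to 88 mm above its foot; 14 g. Stands upright in the yellow rack at the rack's x = +10 mm, y = +20.5 mm (pull it straight up by its cap, 45 mm or more). Origin: centre of its foot; z up. Standing in a bore, its origin is 20 mm above the insert's; there it may lean by up to 8 degrees.
- tube_b: The other sample tube, of the same size and make; stands upright in the yellow rack at x = -10 mm, y = -20.5 mm of the rack. The two tubes are interchangeable. Origin: centre of its foot; z up along the tube.

How it is judged:
On the way, in this order (a step that is already met when the one before it is completed fails the run):
1. the four-bore insert is seated in the empty bucket (horizontal distance between insert and bucket below 0.006 m and z of insert in the frame of bucket below 0.011 m and angle between insert's own z axis and vertical below 0.06 rad), for 0.2 s.
2. both tubes stand in opposite bores of the insert (z of each of tube_a, tube_b in the frame of insert below 0.025 m and horizontal distance between each of tube_a, tube_b and insert below 0.03 m and horizontal distance between tube_a and tube_b above 0.03 m and ((x of tube_a in the frame of insert between -0.011 and 0.011 m and x of tube_b in the frame of insert between -0.011 and 0.011 m) or (y of tube_a in the frame of insert between -0.011 and 0.011 m and y of tube_b in the frame of insert between -0.011 and 0.011 m))), for 0.2 s.
3. the cap is seated on the bucket's rim (horizontal distance between cap and bucket below 0.007 m and z of cap in the frame of bucket below 0.071 m and angle between cap's own z axis and vertical below 0.06 rad), for 0.2 s.
At the end, for the whole second after the job is handed in: Insert on the bucket's floor (centred within 6 mm, at most 3 mm high, level); both tubes on the floors (within 5 mm) of two opposite bores; cap down on the bucket's rim (centred within 7 mm, at most 3 mm high, level); all released and at rest (all of step 1 and all of step 2 and all of step 3 and z of each of tube_a, tube_b in the frame of insert above 0.015 m and z of cap in the frame of bucket above 0.064 m and linear speed of each of cap, tube_a, tube_b, insert below 0.02 m/s); the robot touches nothing.
It fails at once if a sample tube was tipped by more than about 35 degrees (angle between any of tube_a, tube_b's own z axis and vertical above 0.6 rad).
It fails at once if the six-hole insert was moved by more than 30 mm (distance of micro_insert from where it was at the start of the episode above 0.03 m).
It also fails if it takes over 120 s, if anything falls off the work surface, if the arm or the gripper's body presses on something with over 40 N, if the wrist force passes 120 N, or if a joint passes its speed limit or range.

ROBOT

A 6-joint arm with a two-finger parallel gripper is mounted at the origin on a cart in front of the work surface, level with it; the furniture and walls round the work are solid. World frame = base frame: x ahead of the robot, y to its left, z up, the work surface at z = 0. Lengths are in m, angles in rad, forces in N, time in s.
With the tool pointing down it reaches from about 0.35 to 0.775 m from the base axis. Payload 5.5 kg.
Tool frame: the origin (TCP) lies at the very end of the fingers, on their centre line; the grasp point (between the pads) lies 19 mm behind it; z points along the fingers, y is the line along which they close (so a half turn about z gives the same grasp; the last joint's range is limited). The gripper opens to 85 mm and grips with 20 to 120 N. Pads are 22 mm wide; open, the fingers measure 114 mm over their backs; the gripper's body (76 mm by 85 mm) begins 54 mm behind the grasp point. The pads swing forward as they close: fully open they stand 13 mm farther back than shut.
Start: joints at [-1.382, 0.313, 0.046, 1.304, 0, 1.431], TCP at [0.186, -0.544, 0.231] pointing down, gripper open.
Joint ranges: [-2.76, 2.76], [-0.86, 1.69], [-1.03, 1.26], [-2.2, 2.34], [-1.47, 1.5], [-3.14, 3.14]. Speed limits (rad/s): [2.57, 2.57, 3.14, 3.14, 3.14, 3.14].

INTERFACE

Orientations are given as a unit quaternion [w, x, y, z].
In Python, from workcell import get_state, read_camera, hand_in gives the robot as it stands.
- The arm moves only by the tool send_rows, never from a script. Its argument "increments" is a list of rows, each an object of numbers: "dx", "dy", "dz": the shift along the world's x, y, z in units of 25 mm (1.0 is 25 mm); "roll": the turn about the world's z in units of 8 degrees (1.0 is 8 degrees); "claw": the opening, from -1 (shut) to 1 (fully open). In form: [{"dx": .., "dy": .., "dz": .., "roll": .., "claw": ..}, ...]. A call has exactly 5 rows; each row is the pose to reach, as a shift and turn from the pose commanded when the call began; what a row does not reach only later rows make up. A row lasts 1/8 s, in which the tool goes at most 62.5 mm and 10.7 degrees, less where a joint would pass 70% of its speed; a pose out of reach is approached as far as the arm can. A call with a gripper value outside its range is refused whole. The fingers move at their own pace and stop on an object; "grip_force" is the grip in N (left out, the last holds). Time passes only in rows, so rows that repeat a pose let the fingers close, or fill a call up. It gives the time, the measured TCP pose, the force, the opening and the grip force at its end, in the units of the state.
- get_state(): the state, without advancing time (a new reading comes with each control period).
- read_camera(name): name is "side" or "top"; returns a dict with "image" (400x640x3 uint8, blue, green, red), "fx", "fy", "cx", "cy" (pixels), "world_to_cam" (4x4, takes a point from world to camera coordinates). Camera axes: x right, y up, looking along -z (the intrinsics and any distortion apply to the point x, -y, -z); pixel columns grow to the right and rows downward; lengths in m; the calibration is good to about 2 mm. A picture is of the moment at which its call begins. There is no depth.
- hand_in(): hands the job in; it is judged then, once.
The state is a dict: "clock": time; "joint_pos": joint angles; "qvel": joint speeds; "tau": joint torques, N m; "tcp_pos": TCP position; "orientation": TCP orientation; "wrist_force": force on the tool from outside, world axes, zero at the start; "ft_torque": the same for the moment, N m; "finger_gap": finger opening in m; "grip_force": force on a finger pad.
Only numpy, scipy, OpenCV 4.12 (cv2) and the standard library are available. Lean on these libraries where they do the work, as an engineer would, in place of code of your own. Each camera call takes 0.05 s, during which the arm holds its last target. There are 200 camera calls.

## Working session

There is one attempt and no reset: what is moved stays moved. The work goes in short steps, Python scripts to look and compute and a tool call to move; the robot and the scene stay as the last step left them, time stands still between calls to the robot, and variables do not carry over. Pictures are saved under pics/ and viewed, at most 14 in all, crops included, and the job is handed in when it is done.

Besides the shell and the picture viewer there is one more tool, called after "Call:" by a JSON object that holds its "op" and its "data". send_rows: Moves the arm, as the interface text tells. Its arguments: {"type":"object","properties":{"increments":{"type":"array","items":{"type":"object","properties":{"dx":{"type":"number"},"dy":{"type":"number"},"dz":{"type":"number"},"roll":{"type":"number"},"claw":{"type":"number"}}}},"grip_force":{"type":"number"}},"required":["increments"]}

```bash
ls; mkdir -p pics; python3 - <<'E'
from workcell import *
import cv2,numpy as np
for n in("side","top"):
    c=read_camera(n); cv2.imwrite(f"pics/{n}0.png",c["image"]); print(n,c["fx"],c["fy"],c["cx"],c["cy"],[k for k in c],np.round(c["world_to_cam"],4).tolist())
print(get_state())
E
```

```text
pics
side 492.23196574062695 492.23196574062695 326.29904852507525 207.47525739079757 ['image', 'fx', 'fy', 'cx', 'cy', 'world_to_cam'] [[0.9917, -0.1273, -0.0197, -0.5321], [0.0789, 0.4788, 0.8743, -0.0275], [-0.1019, -0.8686, 0.4849, -1.3329], [0.0, 0.0, 0.0, 1.0]]
top 460.07247439653236 460.07247439653236 313.1907674300303 201.3304248621465 ['image', 'fx', 'fy', 'cx', 'cy', 'world_to_cam'] [[-0.0205, -0.9998, 0.0012, -0.0821], [0.9984, -0.0204, 0.0531, -0.5101], [-0.053, 0.0023, 0.9986, -1.3704], [0.0, 0.0, 0.0, 1.0]]
{'clock': 0.1, 'joint_pos': array([-1.38162871e+00,  3.13924994e-01,  4.50981112e-02,  1.30361749e+00,
        1.52966103e-05,  1.43116943e+00]), 'qvel': array([ 0.00081117, -0.00288391,  0.00366492, -0.00069813, -0.00031881,
        0.00069972]), 'tau': array([ 2.55623338e-03, -4.81724203e+01,  2.99244601e+01,  1.27277628e-02,
       -2.37388158e-04, -4.87231077e-06]), 'tcp_pos': array([ 0.18556227, -0.5437496 ,  0.23050049]), 'orientation': array([-8.23959162e-04,  9.86516844e-01,  1.63657682e-01, -1.27632878e-05]), 'wrist_force': array([-0.43961873, -0.43861988, -0.06136749]), 'ft_torque': array([ 0.03571657, -0.01232928, -0.01672849]), 'grip_force': 0.0, 'finger_gap': 0.0853079641695727}
```

View pics/top0.png

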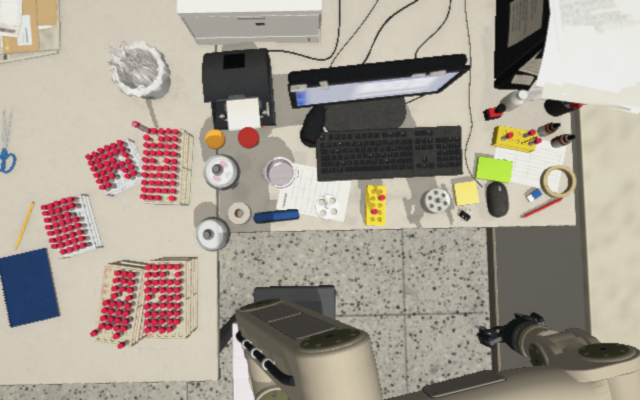

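View pics/side0.png

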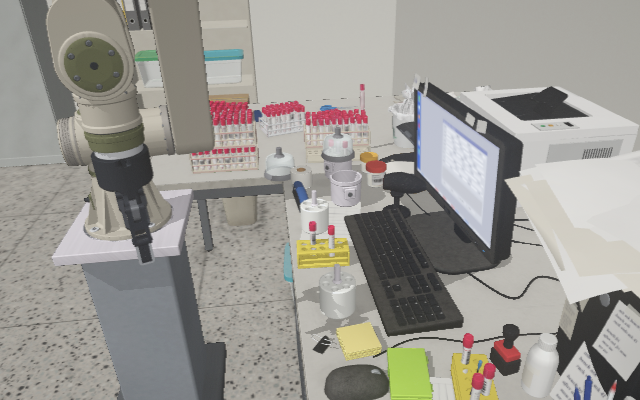

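```bash
python3 - <<'E'
import cv2
t=cv2.imread("pics/top0.png"); s=cv2.imread("pics/side0.png")
cv2.imwrite("pics/tA.png",cv2.resize(t[150:260,190:350],None,fx=5,fy=5,interpolation=cv2.INTER_CUBIC))
cv2.imwrite("pics/tB.png",cv2.resize(t[170:240,300:410],None,fx=7,fy=7,interpolation=cv2.INTER_CUBIC))
cv2.imwrite("pics/sA.png",cv2.resize(s[120:275,255:385],None,fx=3.8,fy=3.8,interpolation=cv2.INTER_CUBIC))
E
```

```text
(no output)
```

View pics/tA.png

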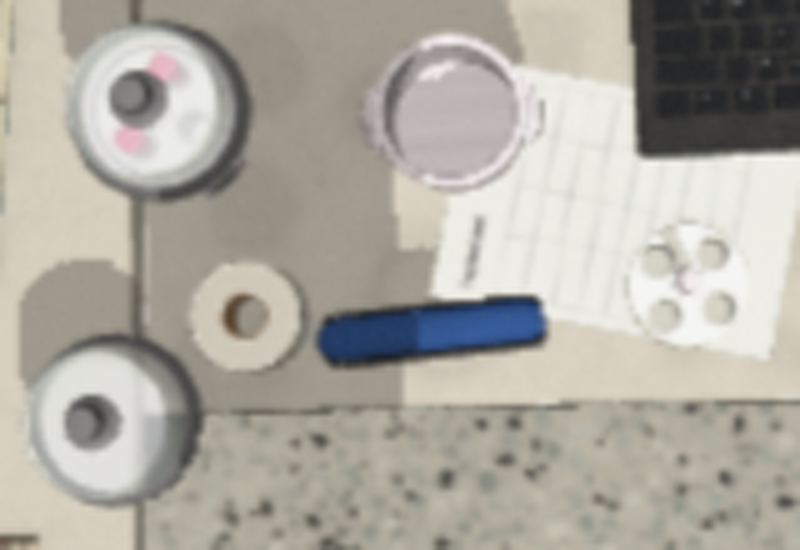

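View pics/tB.png

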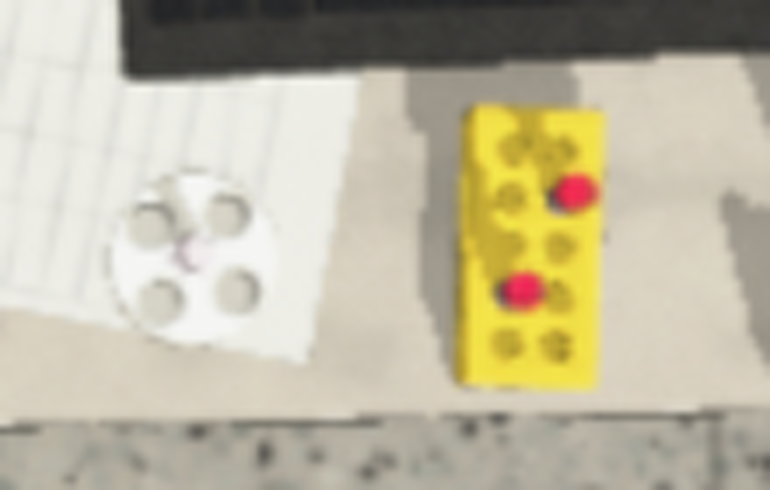

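View pics/sA.png

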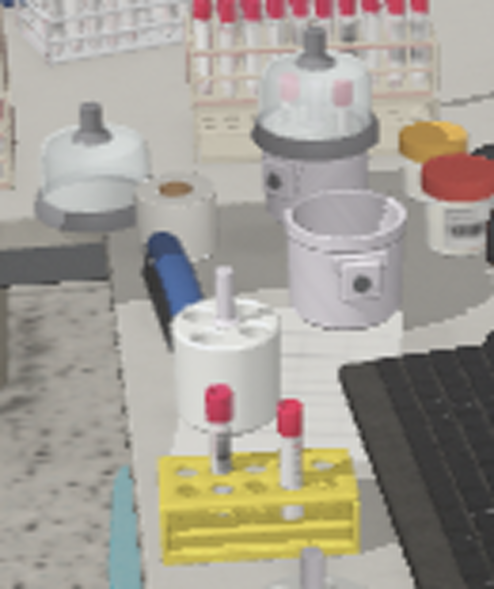

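```bash
cat > h.py <<'E'
import numpy as np
from workcell import *
def ray(c,u,v):
    W=np.asarray(c["world_to_cam"]); R,t=W[:3,:3],W[:3,3]
    d=R.T@np.array([(u-c["cx"])/c["fx"],-(v-c["cy"])/c["fy"],-1]); return -R.T@t,d
def atz(c,u,v,z):
    o,d=ray(c,u,v); return o+d*(z-o[2])/d[2]
def proj(c,p):
    q=np.asarray(c["world_to_cam"])@np.append(p,1); return np.array([c["cx"]+c["fx"]*q[0]/-q[2],c["cy"]-c["fy"]*q[1]/-q[2]])
def crop(u,v,k,x0,y0): return (u+.5)/k-.5+x0,(v+.5)/k-.5+y0
E
python3 - <<'E'
from h import *
T=read_camera("top");S=read_camera("side")
A=lambda u,v:crop(u,v,5,190,150); B=lambda u,v:crop(u,v,7,300,170); C=lambda u,v:crop(u,v,3.8,255,120)
def show(n,p,z): print(n,np.round(atz(T,*p,z),4))
show("bucket",A(455,110),.078);show("blkL",A(375,107),.066);show("blkR",A(538,113),.066)
show("insert",A(688.5,283.5),.07);show("insB",B(195,257),.07)
for b in((153,222),(229,214),(239,290),(162,299)):show("bore",B(*b),.07)
show("skirt",A(115,422),.0);show("knob",A(90,420),.09)
show("tR",B(575,192),.096);show("tL",B(522,291),.096)
for b in((472,103),(606,108),(598,388),(460,385)):show("rackc",B(*b),.042)
for n,p,z in(("knob",(90,106),.09),("stem",(223,270),.108),("tubeNear/left",(218,389),.096),("tube r",(290,404),.096),("bucket rim",(346,223),.078),("insert top",(226,326),.07)):
    print("side",n,np.round(atz(S,*C(*p),z),4))
E
```

```text
bucket [ 5.925e-01 -4.000e-04  7.800e-02]
blkL [0.5966 0.0468 0.066 ]
blkR [ 0.5912 -0.0477  0.066 ]
insert [ 0.4901 -0.1328  0.07  ]
insB [ 0.4902 -0.1332  0.07  ]
bore [ 0.505  -0.1162  0.07  ]
bore [ 0.5076 -0.1476  0.07  ]
bore [ 0.4762 -0.151   0.07  ]
bore [ 0.4731 -0.1192  0.07  ]
skirt [0.4163 0.2137 0.    ]
knob [0.4189 0.2083 0.09  ]
tR [ 0.5122 -0.2865  0.096 ]
tL [ 0.4727 -0.264   0.096 ]
rackc [ 0.5539 -0.2523  0.042 ]
rackc [ 0.5507 -0.3088  0.042 ]
rackc [ 0.4328 -0.302   0.042 ]
rackc [ 0.4353 -0.2441  0.042 ]
side knob [0.4165 0.2095 0.09  ]
side stem [ 0.4893 -0.1339  0.108 ]
side tubeNear/left [ 0.4723 -0.2638  0.096 ]
side tube r [ 0.512  -0.2875  0.096 ]
side bucket rim [ 0.5894 -0.0162  0.078 ]
side insert top [ 0.4893 -0.1403  0.07  ]
```

```bash
python3 - <<'E'
from h import *
import cv2
S=read_camera("side");T=read_camera("top")
def box(c,x,y,z,r,k,x0,y0):
    P=np.array([proj(c,[x+r*np.cos(a),y+r*np.sin(a),z]) for a in np.linspace(0,6.28,90)]); P=(P-[x0,y0]+.5)*k-.5
    return np.round(np.r_[P.min(0),P.max(0)],0)
print("side bucket",box(S,.5925,0,.078,.044,3.8,255,120)," insert",box(S,.490,-.133,.07,.036,3.8,255,120),"cap skirt",box(S,.4175,.209,0,.0525,3.8,255,120))
print("top bucket",box(T,.5925,0,.078,.044,5,190,150),"insert",box(T,.490,-.133,.07,.036,5,190,150),"cap",box(T,.4175,.209,0,.0525,5,190,150))
s=S["image"]; 
im=cv2.resize(s[155:250,285:385],None,fx=6,fy=6,interpolation=cv2.INTER_CUBIC)
for x,y,z,r in((.5925,0,.078,.044),(.49,-.133,.07,.036),(.5925,0,.0,.038)):
    P=np.array([proj(S,[x+r*np.cos(a),y+r*np.sin(a),z]) for a in np.linspace(0,6.28,90)]); P=(P-[285,155]+.5)*6-.5
    cv2.polylines(im,[P.astype(int)],True,(0,200,0),1)
cv2.imwrite("pics/ov.png",im)
E
```

```text
side bucket [286. 188. 408. 240.]  insert [171. 295. 280. 347.] cap skirt [ 35. 181. 162. 235.]
top bucket [378.  34. 531. 186.] insert [626. 221. 751. 346.] cap [ 36. 333. 210. 507.]
```

View pics/ov.png

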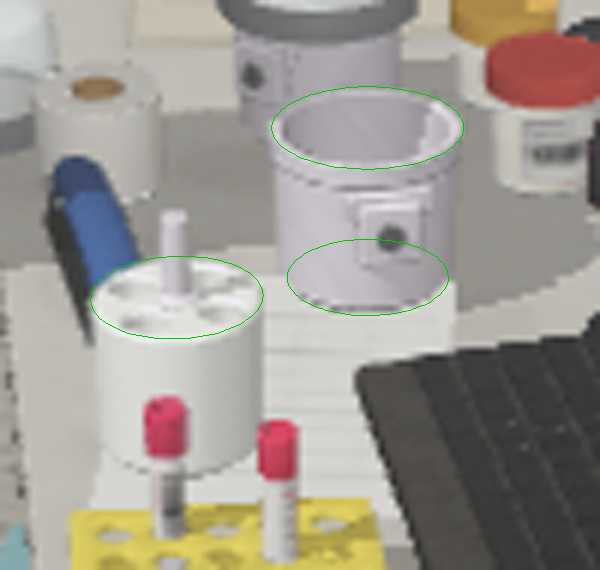

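Call:
{"op": "send_rows", "data": {"increments": [{"dx": 1.0,"dy": 1.4,"dz": 0,"roll": 1.2,"claw": 0},{"dx": 2.2,"dy": 3.0,"dz": 0,"roll": 2.4,"claw": 0},{"dx": 3.5,"dy": 4.7,"dz": 0,"roll": 3.6,"claw": 0},{"dx": 4.8,"dy": 6.4,"dz": 0,"roll": 4.8,"claw": 0},{"dx": 6.1,"dy": 8.2,"dz": 0,"roll": 6.0,"claw": 0}], "grip_force": 60}}

```text
clock: 0.92
tcp_pos: [0.339, -0.338, 0.2314]
orientation: [0.0, 0.833, 0.553, 0.0]
wrist_force: [0.5, 0.4, 0.3]
finger_gap: 0.0427
grip_force: 0.0
```

Call:
{"op": "send_rows", "data": {"increments": [{"dx": 1.2,"dy": 1.7,"dz": 0,"roll": 1.2,"claw": 0},{"dx": 2.4,"dy": 3.3,"dz": 0,"roll": 2.4,"claw": 0},{"dx": 3.6,"dy": 5.0,"dz": 0,"roll": 3.6,"claw": 0},{"dx": 4.8,"dy": 6.6,"dz": 0,"roll": 4.8,"claw": 0},{"dx": 6.0,"dy": 8.2,"dz": 0,"roll": 6.0,"claw": 0}]}}

```text
clock: 1.55
tcp_pos: [0.489, -0.1328, 0.2315]
orientation: [0.0, 0.536, 0.844, 0.0]
wrist_force: [0.6, -0.6, -0.2]
finger_gap: 0.0429
grip_force: 0.0
```

Call:
{"op": "send_rows", "data": {"increments": [{"roll": 1.2,"dz": -0.6,"claw": 0},{"roll": 2.4,"dz": -1.2,"claw": 0},{"roll": 3.15,"dz": -2,"claw": 0},{"roll": 3.15,"dz": -2.5,"claw": 0},{"roll": 3.15,"dz": -2.5,"claw": 0}]}}

```text
schema error: expected keys dx, dy, dz, roll, claw
```

```bash
python3 - <<'E'
from h import *
s=get_state();print(s["clock"],s["tcp_pos"],s["orientation"],s["joint_pos"],s["finger_gap"])
E
```

```text
1.55 [ 0.48903186 -0.13279358  0.23149694] [3.35368591e-04 5.36134815e-01 8.44132304e-01 2.61966560e-05] [-4.23659148e-01  1.80332595e-01 -1.27513812e-01  1.26227853e+00
 -4.31881340e-05  7.08043971e-01] 0.04285253422769694
```

Call:
{"op": "send_rows", "data": {"increments": [{"dx": 0.04,"dy": 0,"dz": -0.8,"roll": 1.2,"claw": 0},{"dx": 0.04,"dy": 0,"dz": -1.8,"roll": 2.4,"claw": 0},{"dx": 0.04,"dy": 0,"dz": -3.0,"roll": 3.1,"claw": 0},{"dx": 0.04,"dy": 0,"dz": -4.0,"roll": 3.1,"claw": 0},{"dx": 0.04,"dy": 0,"dz": -4.6,"roll": 3.1,"claw": 0}]}}

```text
clock: 2.17
tcp_pos: [0.4885, -0.1339, 0.1151]
orientation: [-0.001, 0.345, 0.939, 0.0]
wrist_force: [0.4, -0.1, 0.8]
finger_gap: 0.0427
grip_force: 0.0
```

Call:
{"op": "send_rows", "data": {"increments": [{"dx": 0,"dy": 0,"dz": -0.5,"roll": 0,"claw": 0},{"dx": 0,"dy": 0,"dz": -1.0,"roll": 0,"claw": 0},{"dx": 0,"dy": 0,"dz": -1.4,"roll": 0,"claw": 0},{"dx": 0,"dy": 0,"dz": -1.6,"roll": 0,"claw": 0},{"dx": 0,"dy": 0,"dz": -1.6,"roll": 0,"claw": -0.4}]}}

```text
clock: 2.8
tcp_pos: [0.489, -0.1342, 0.0761]
orientation: [-0.0, 0.345, 0.939, 0.0]
wrist_force: [-0.1, 0.5, 0.6]
finger_gap: 0.0262
grip_force: 0.0
```

Call:
{"op": "send_rows", "data": {"increments": [{"dx": 0,"dy": 0,"dz": 0,"roll": 0,"claw": -0.5},{"dx": 0,"dy": 0,"dz": 0,"roll": 0,"claw": -0.6},{"dx": 0,"dy": 0,"dz": 0,"roll": 0,"claw": -0.7},{"dx": 0,"dy": 0,"dz": 0,"roll": 0,"claw": -1},{"dx": 0,"dy": 0,"dz": 0,"roll": 0,"claw": -1}]}}

```text
clock: 3.42
tcp_pos: [0.489, -0.1343, 0.0763]
orientation: [-0.0, 0.345, 0.939, -0.0]
wrist_force: [-0.5, 0.1, 0.1]
finger_gap: 0.0103
grip_force: 58.5
```

Call:
{"op": "send_rows", "data": {"increments": [{"dx": 0,"dy": 0,"dz": 0.6,"roll": 0,"claw": -1},{"dx": 0,"dy": 0,"dz": 1.5,"roll": 0,"claw": -1},{"dx": 0,"dy": 0,"dz": 2.6,"roll": 0,"claw": -1},{"dx": 0,"dy": 0,"dz": 3.6,"roll": 0,"claw": -1},{"dx": 0,"dy": 0,"dz": 4.2,"roll": 0,"claw": -1}]}}

```text
clock: 4.05
tcp_pos: [0.4897, -0.1345, 0.1834]
orientation: [0.001, 0.345, 0.939, -0.0]
wrist_force: [-0.1, 0.5, -1.5]
finger_gap: 0.0103
grip_force: 58.5
```

Call:
{"op": "send_rows", "data": {"increments": [{"dx": 0.6,"dy": 0.8,"dz": 0,"roll": 0,"claw": -1},{"dx": 1.6,"dy": 2.1,"dz": 0,"roll": 0,"claw": -1},{"dx": 2.7,"dy": 3.5,"dz": 0,"roll": 0,"claw": -1},{"dx": 3.6,"dy": 4.7,"dz": 0,"roll": 0,"claw": -1},{"dx": 4.12,"dy": 5.35,"dz": 0,"roll": 0,"claw": -1}]}}

```text
clock: 4.68
tcp_pos: [0.5927, 0.0009, 0.1811]
orientation: [-0.0, 0.344, 0.939, -0.0]
wrist_force: [0.4, 0.0, -1.6]
finger_gap: 0.0103
grip_force: 58.6
```

Call:
{"op": "send_rows", "data": {"increments": [{"dx": 0,"dy": 0,"dz": -0.2,"roll": 0,"claw": -1},{"dx": 0,"dy": 0,"dz": -0.5,"roll": 0,"claw": -1},{"dx": 0,"dy": 0,"dz": -0.5,"roll": 0,"claw": -1},{"dx": 0,"dy": 0,"dz": -0.5,"roll": 0,"claw": -1},{"dx": 0,"dy": 0,"dz": -0.5,"roll": 0,"claw": -1}]}}

```text
clock: 5.3
tcp_pos: [0.5922, -0.001, 0.1692]
orientation: [0.0, 0.345, 0.938, 0.0]
wrist_force: [0.5, -0.3, -1.5]
finger_gap: 0.0103
grip_force: 58.7
```

```bash
python3 - <<'E'
from h import *
import cv2
S=read_camera("side");T=read_camera("top");s=get_state();print(s["tcp_pos"])
x,y,z=s["tcp_pos"];z-=.076
a=[]
for c,y0,x0,h,w,k in((S,110,290,120,110,5),(T,130,230,100,100,6)):
    im=cv2.resize(c["image"][y0:y0+h,x0:x0+w],None,fx=k,fy=k,interpolation=cv2.INTER_CUBIC)
    for X,Y,Z,r in((.592,-.0005,.078,.044),(x,y,z,.031),(x,y,z+.07,.036)):
        P=np.array([proj(c,[X+r*np.cos(t),Y+r*np.sin(t),Z]) for t in np.linspace(0,6.28,90)]); P=(P-[x0,y0]+.5)*k-.5
        cv2.polylines(im,[P.astype(int)],True,(0,200,0),1)
    a.append(im[:, :400] if 0 else cv2.resize(im,(400,int(im.shape[0]*400/im.shape[1]))))
h=max(i.shape[0] for i in a)
cv2.imwrite("pics/i1.png",np.hstack([cv2.copyMakeBorder(i,0,h-i.shape[0],0,0,0) for i in a]))
E
```

```text
[ 0.59225962 -0.00076074  0.1691661 ]
```

View pics/i1.png

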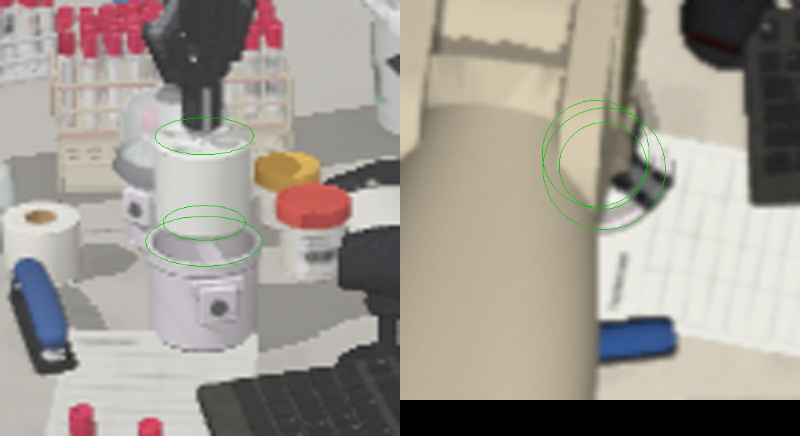

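Call:
{"op": "send_rows", "data": {"increments": [{"dx": 0,"dy": 0,"dz": -0.4,"roll": 0,"claw": -1},{"dx": 0,"dy": 0,"dz": -0.7,"roll": 0,"claw": -1},{"dx": 0,"dy": 0,"dz": -1.0,"roll": 0,"claw": -1},{"dx": 0,"dy": 0,"dz": -1.3,"roll": 0,"claw": -1},{"dx": 0,"dy": 0,"dz": -1.3,"roll": 0,"claw": -1}]}}

```text
clock: 6.02
tcp_pos: [0.5918, -0.0001, 0.1353]
orientation: [-0.001, 0.345, 0.939, 0.0]
wrist_force: [0.8, 1.3, -3.5]
finger_gap: 0.0104
grip_force: 58.7
```

Call:
{"op": "send_rows", "data": {"increments": [{"dx": 0,"dy": 0,"dz": -0.4,"roll": 0,"claw": -1},{"dx": 0,"dy": 0,"dz": -0.8,"roll": 0,"claw": -1},{"dx": 0,"dy": 0,"dz": -1.2,"roll": 0,"claw": -1},{"dx": 0,"dy": 0,"dz": -1.6,"roll": 0,"claw": -1},{"dx": 0,"dy": 0,"dz": -1.8,"roll": 0,"claw": -1}]}}

```text
clock: 6.65
tcp_pos: [0.5923, -0.0002, 0.0907]
orientation: [-0.0, 0.345, 0.939, 0.0]
wrist_force: [1.3, 5.4, 1.8]
finger_gap: 0.0104
grip_force: 59.0
```

Call:
{"op": "send_rows", "data": {"increments": [{"dx": 0.02,"dy": 0.04,"dz": 0,"roll": 0,"claw": -1},{"dx": 0.03,"dy": 0.06,"dz": -0.1,"roll": 0,"claw": -1},{"dx": 0.03,"dy": 0.06,"dz": -0.2,"roll": 0,"claw": -1},{"dx": 0.03,"dy": 0.06,"dz": -0.25,"roll": 0,"claw": -1},{"dx": 0.03,"dy": 0.06,"dz": -0.25,"roll": 0,"claw": -1}]}}

```text
clock: 7.28
tcp_pos: [0.5928, 0.0008, 0.0849]
orientation: [-0.0, 0.345, 0.939, -0.0]
wrist_force: [0.1, 0.2, -1.2]
finger_gap: 0.0099
grip_force: 58.8
```

Almost home (about 1 mm left); release gently.

Call:
{"op": "send_rows", "data": {"increments": [{"dx": 0,"dy": 0,"dz": -0.04,"roll": 0,"claw": -1},{"dx": 0,"dy": 0,"dz": -0.04,"roll": 0,"claw": -0.6},{"dx": 0,"dy": 0,"dz": -0.04,"roll": 0,"claw": -0.3},{"dx": 0,"dy": 0,"dz": 0,"roll": 0,"claw": -0.2},{"dx": 0,"dy": 0,"dz": 0.2,"roll": 0,"claw": -0.2}]}}

```text
clock: 7.9
tcp_pos: [0.5927, 0.001, 0.0901]
orientation: [-0.0, 0.345, 0.939, -0.0]
wrist_force: [-0.4, -0.1, -0.2]
finger_gap: 0.0339
grip_force: 0.0
```

Call:
{"op": "send_rows", "data": {"increments": [{"dx": 0,"dy": 0,"dz": 0.6,"roll": 0,"claw": -0.2},{"dx": 0,"dy": 0,"dz": 1.5,"roll": 0,"claw": -0.2},{"dx": 0,"dy": 0,"dz": 2.5,"roll": 0,"claw": -0.2},{"dx": 0,"dy": -0.8,"dz": 3.2,"roll": 0,"claw": -0.2},{"dx": 0,"dy": -2,"dz": 3.6,"roll": 0,"claw": -0.2}]}}

```text
clock: 8.52
tcp_pos: [0.5938, -0.0489, 0.1828]
orientation: [0.002, 0.344, 0.939, 0.0]
wrist_force: [0.2, 0.7, 0.4]
finger_gap: 0.0345
grip_force: 0.0
```

Call:
{"op": "send_rows", "data": {"increments": [{"dx": -0.5,"dy": -1.8,"dz": 0,"roll": 0,"claw": 0},{"dx": -1.2,"dy": -3.8,"dz": 0,"roll": 0,"claw": 0},{"dx": -2.0,"dy": -5.8,"dz": 0,"roll": 0,"claw": 0},{"dx": -2.7,"dy": -7.8,"dz": 0,"roll": 0,"claw": 0},{"dx": -3.2,"dy": -9.4,"dz": 0,"roll": 0,"claw": 0}]}}

```text
clock: 9.15
tcp_pos: [0.5123, -0.2861, 0.1816]
orientation: [0.001, 0.345, 0.938, -0.0]
wrist_force: [-0.2, -0.0, 0.4]
finger_gap: 0.0425
grip_force: 0.0
```

```bash
python3 - <<'E'
from h import *
import cv2
S=read_camera("side");T=read_camera("top");s=get_state();print(s["tcp_pos"],s["clock"])
np.save("t.npy",T["image"])
a=[cv2.resize(T["image"][145:200,255:310],(400,400),interpolation=cv2.INTER_CUBIC),cv2.resize(S["image"][155:210,320:375],(400,400),interpolation=cv2.INTER_CUBIC)]
cv2.imwrite("pics/i2.png",np.hstack(a))
E
```

```text
[ 0.51201545 -0.28821171  0.18129355] 9.25
```

View pics/i2.png

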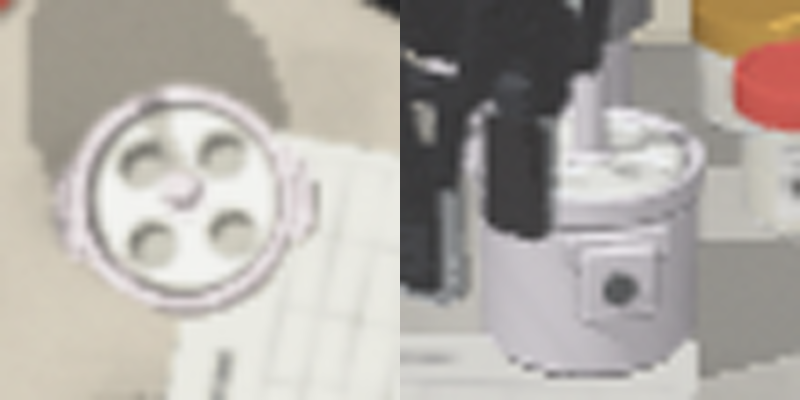

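```bash
python3 - <<'E'
from h import *
T=read_camera("top"); k=400/55
P=[atz(T,*crop(u,v,k,255,145),.078)[:2] for u,v in((147,160),(222,152),(232,229),(153,241))]
c=np.mean(P,0);print(c)
for p in P:print(np.round(p,4),np.hypot(*(p-c)),np.degrees(np.arctan2(*(p-c)[::-1])))
E
```

```text
[ 5.92910207e-01 -6.45554118e-05]
[0.6074 0.0161] 0.021696473744744284 48.258144968540854
[ 0.6099 -0.0136] 0.021758949348643735 -38.51359923156068
[ 0.5792 -0.017 ] 0.021795105995789158 -128.8477737846781
[0.5751 0.0143] 0.02285402924305827 141.1537373933801
```

Call:
{"op": "send_rows", "data": {"increments": [{"dx": 0,"dy": 0.04,"dz": -0.8,"roll": 0,"claw": 0},{"dx": 0,"dy": 0.04,"dz": -1.8,"roll": 0,"claw": 0},{"dx": 0,"dy": 0.04,"dz": -2.8,"roll": 0,"claw": 0},{"dx": 0,"dy": 0.04,"dz": -3.8,"roll": 0,"claw": 0},{"dx": 0,"dy": 0.04,"dz": -4.4,"roll": 0,"claw": 0}]}}

```text
clock: 9.93
tcp_pos: [0.513, -0.2815, 0.0695]
orientation: [-0.0, 0.344, 0.939, 0.0]
wrist_force: [-0.2, -0.3, 0.9]
finger_gap: 0.0429
grip_force: 0.0
```

Call:
{"op": "send_rows", "data": {"increments": [{"dx": 0,"dy": 0,"dz": 0,"roll": 0,"claw": -0.1},{"dx": 0,"dy": 0,"dz": 0,"roll": 0,"claw": -0.4},{"dx": 0,"dy": 0,"dz": 0,"roll": 0,"claw": -0.6},{"dx": 0,"dy": 0,"dz": 0,"roll": 0,"claw": -0.8},{"dx": 0,"dy": 0,"dz": 0,"roll": 0,"claw": -1}], "grip_force": 40}}

```text
clock: 10.55
tcp_pos: [0.5135, -0.2838, 0.0713]
orientation: [0.001, 0.345, 0.939, -0.001]
wrist_force: [-1.5, -1.9, 5.8]
finger_gap: 0.0196
grip_force: 39.2
```

```bash
python3 - <<'E'
from h import *
import cv2
S=read_camera("side");T=read_camera("top");s=get_state();print(s["tcp_pos"],s["finger_gap"],s["wrist_force"],s["ft_torque"])
a=[cv2.resize(T["image"][165:235,350:420],(400,400),interpolation=cv2.INTER_CUBIC),cv2.resize(S["image"][205:275,290:360],(400,400),interpolation=cv2.INTER_CUBIC)]
cv2.imwrite("pics/g1.png",np.hstack(a))
E
```

```text
[ 0.5134935  -0.28383564  0.07128093] 0.019491860351066547 [-0.89910003 -0.72761934  5.9875625 ] [-0.29774728  0.33976141 -0.03747968]
```

View pics/g1.png

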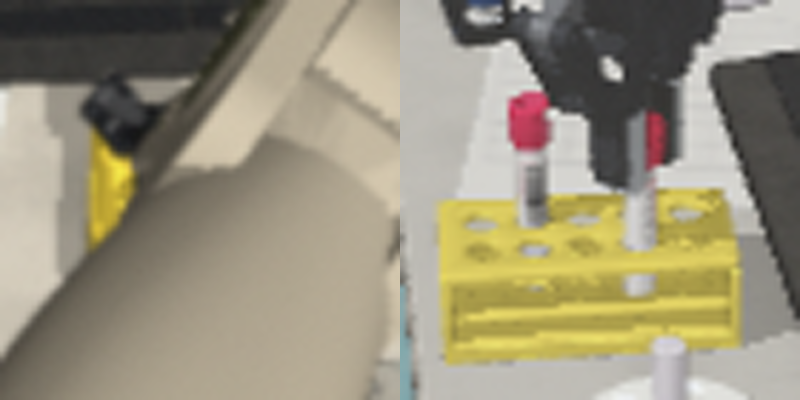

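Call:
{"op": "send_rows", "data": {"increments": [{"dx": 0,"dy": 0,"dz": 0,"roll": 0,"claw": -0.6},{"dx": 0,"dy": 0,"dz": 0,"roll": 0,"claw": -0.2},{"dx": 0,"dy": 0,"dz": 0,"roll": 0,"claw": 0},{"dx": -0.04,"dy": -0.15,"dz": 0,"roll": 0,"claw": 0},{"dx": -0.04,"dy": -0.15,"dz": 0,"roll": 0,"claw": 0}]}}

```text
clock: 11.28
tcp_pos: [0.5118, -0.287, 0.0698]
orientation: [-0.0, 0.345, 0.939, 0.0]
wrist_force: [-0.2, 0.7, -0.5]
finger_gap: 0.0427
grip_force: 0.0
```

Call:
{"op": "send_rows", "data": {"increments": [{"dx": 0,"dy": 0,"dz": 0,"roll": 0,"claw": -0.3},{"dx": 0,"dy": 0,"dz": 0,"roll": 0,"claw": -0.5},{"dx": 0,"dy": 0,"dz": 0,"roll": 0,"claw": -0.6},{"dx": 0,"dy": 0,"dz": 0,"roll": 0,"claw": -0.8},{"dx": 0,"dy": 0,"dz": 0,"roll": 0,"claw": -1}]}}

```text
clock: 11.9
tcp_pos: [0.512, -0.2868, 0.0702]
orientation: [0.0, 0.345, 0.939, 0.0]
wrist_force: [0.6, -0.0, 0.7]
finger_gap: 0.0193
grip_force: 39.0
```

Call:
{"op": "send_rows", "data": {"increments": [{"dx": 0,"dy": 0,"dz": 0.5,"roll": 0,"claw": -1},{"dx": 0,"dy": 0,"dz": 1.5,"roll": 0,"claw": -1},{"dx": 0,"dy": 0,"dz": 2.8,"roll": 0,"claw": -1},{"dx": 0,"dy": 0,"dz": 4.2,"roll": 0,"claw": -1},{"dx": 0,"dy": 0,"dz": 5.2,"roll": 0,"claw": -1}]}}

```text
clock: 12.52
tcp_pos: [0.5123, -0.287, 0.2028]
orientation: [0.001, 0.345, 0.939, -0.0]
wrist_force: [-0.5, -0.7, -1.1]
finger_gap: 0.0191
grip_force: 39.1
```

Call:
{"op": "send_rows", "data": {"increments": [{"dx": 0.3,"dy": 0.9,"dz": 0,"roll": 0,"claw": -1},{"dx": 0.9,"dy": 2.5,"dz": 0,"roll": 0,"claw": -1},{"dx": 1.6,"dy": 4.5,"dz": 0,"roll": 0,"claw": -1},{"dx": 2.3,"dy": 6.5,"dz": 0,"roll": 0,"claw": -1},{"dx": 2.9,"dy": 8.2,"dz": 0,"roll": 0,"claw": -1}]}}

```text
clock: 13.15
tcp_pos: [0.5849, -0.0799, 0.2011]
orientation: [0.0, 0.345, 0.939, 0.0]
wrist_force: [0.8, -0.3, -0.2]
finger_gap: 0.0192
grip_force: 39.1
```

Call:
{"op": "send_rows", "data": {"increments": [{"dx": 0.5,"dy": 1.5,"dz": 0,"roll": 0,"claw": -1},{"dx": 0.9,"dy": 2.4,"dz": 0,"roll": 0,"claw": -1},{"dx": 1.02,"dy": 2.71,"dz": 0,"roll": 0,"claw": -1},{"dx": 1.02,"dy": 2.71,"dz": 0,"roll": 0,"claw": -1},{"dx": 1.02,"dy": 2.71,"dz": -0.2,"roll": 0,"claw": -1}]}}

```text
clock: 13.78
tcp_pos: [0.6099, -0.015, 0.1955]
orientation: [0.0, 0.346, 0.938, -0.0]
wrist_force: [-0.5, -0.6, -0.4]
finger_gap: 0.0193
grip_force: 39.1
```

```bash
cat > look.py <<'E'
from h import *
import cv2,sys
S=read_camera("side");T=read_camera("top");s=get_state();print(s["tcp_pos"],s["finger_gap"],s["wrist_force"],s["clock"])
a=[cv2.resize(T["image"][145:200,255:310],(400,400),interpolation=cv2.INTER_CUBIC),cv2.resize(S["image"][135:205,310:380],(400,400),interpolation=cv2.INTER_CUBIC)]
cv2.imwrite(sys.argv[1],np.hstack(a))
E
python3 look.py pics/g2.png
```

```text
[ 0.60923906 -0.01502085  0.19437135] 0.01911109899475137 [-0.12591049 -0.34430337  0.19149193] 13.875
```

View pics/g2.png

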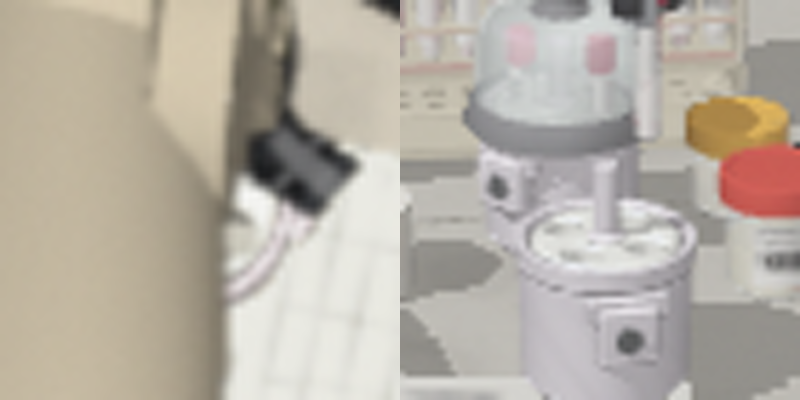

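```bash
python3 - <<'E'
from h import *
S=read_camera("side");k=400/70
f=lambda p:(proj(S,p)-[310,135]+.5)*k-.5
print(f([.6098,-.0145,.132]),[f([.610,-.014,.078]),f([.5755,.0146,.078])],f([.5928,.0003,.116]))
print(atz(S,*crop(250,136,k,310,135),.132))
E
```

```text
[248.69995739 141.1405167 ] [array([248.17510023, 244.79174464]), array([167.87065238, 224.8824976 ])] [207.78025918 162.36644177]
[ 0.61145698 -0.00864693  0.132     ]
```

Call:
{"op": "send_rows", "data": {"increments": [{"dx": 0,"dy": 0,"dz": -0.6,"roll": 0,"claw": -1},{"dx": 0,"dy": 0,"dz": -1.2,"roll": 0,"claw": -1},{"dx": 0,"dy": 0,"dz": -1.8,"roll": 0,"claw": -1},{"dx": 0,"dy": 0,"dz": -2.2,"roll": 0,"claw": -1},{"dx": 0,"dy": 0,"dz": -2.5,"roll": 0,"claw": -1}]}}

```text
clock: 14.55
tcp_pos: [0.6138, -0.0147, 0.1371]
orientation: [0.005, 0.345, 0.939, 0.001]
wrist_force: [1.0, 1.0, 34.9]
finger_gap: 0.0191
grip_force: 40.4
```

Call:
{"op": "send_rows", "data": {"increments": [{"dx": 0,"dy": 0,"dz": -0.3,"roll": 0,"claw": -1},{"dx": 0,"dy": 0,"dz": -0.6,"roll": 0,"claw": -1},{"dx": 0,"dy": 0,"dz": -0.9,"roll": 0,"claw": -1},{"dx": 0,"dy": 0,"dz": -1.2,"roll": 0,"claw": -1},{"dx": 0,"dy": 0,"dz": -1.4,"roll": 0,"claw": -1}]}}

```text
clock: 15.18
tcp_pos: [0.6104, -0.0138, 0.0968]
orientation: [0.0, 0.345, 0.939, 0.0]
wrist_force: [3.6, 1.5, 3.4]
finger_gap: 0.016
grip_force: 38.8
```

```bash
python3 look.py pics/g3.png
```

```text
[ 0.60918918 -0.01386388  0.09625375] 0.01586859945405277 [1.89375783 1.73180258 0.58262116] 15.275
```

View pics/g3.png

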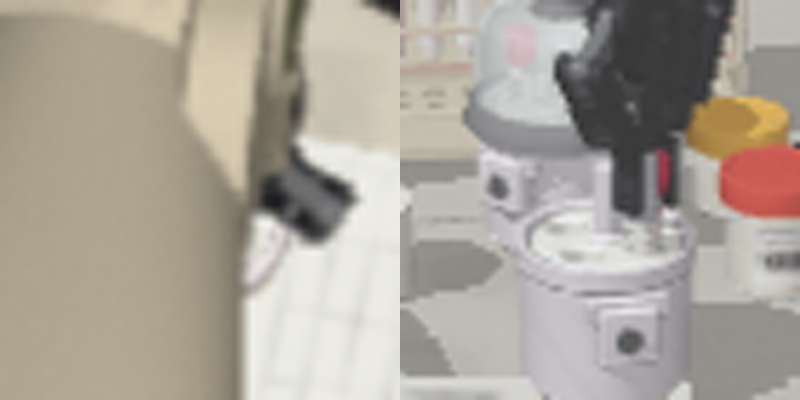

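Call:
{"op": "send_rows", "data": {"increments": [{"dx": 0,"dy": 0,"dz": -0.07,"roll": 0,"claw": -1},{"dx": 0,"dy": 0,"dz": -0.14,"roll": 0,"claw": -1},{"dx": 0,"dy": 0,"dz": -0.18,"roll": 0,"claw": -1},{"dx": 0,"dy": 0,"dz": -0.18,"roll": 0,"claw": -1},{"dx": 0,"dy": 0,"dz": -0.18,"roll": 0,"claw": -1}]}}

```text
clock: 15.9
tcp_pos: [0.6096, -0.0139, 0.0929]
orientation: [-0.0, 0.345, 0.939, -0.0]
wrist_force: [0.8, 1.5, -0.5]
finger_gap: 0.0158
grip_force: 39.5
```

Call:
{"op": "send_rows", "data": {"increments": [{"dx": 0,"dy": 0,"dz": -0.06,"roll": 0,"claw": -1},{"dx": 0,"dy": 0,"dz": -0.06,"roll": 0,"claw": -0.6},{"dx": 0,"dy": 0,"dz": -0.06,"roll": 0,"claw": -0.3},{"dx": 0,"dy": 0,"dz": 0,"roll": 0,"claw": -0.1},{"dx": 0,"dy": 0,"dz": 0.3,"roll": 0,"claw": 0}]}}

```text
clock: 16.52
tcp_pos: [0.6094, -0.014, 0.1004]
orientation: [-0.001, 0.345, 0.939, -0.0]
wrist_force: [1.0, -0.2, -0.6]
finger_gap: 0.0425
grip_force: 0.0
```

Call:
{"op": "send_rows", "data": {"increments": [{"dx": 0,"dy": 0,"dz": 0.6,"roll": 0,"claw": 0},{"dx": 0,"dy": 0,"dz": 1.6,"roll": 0,"claw": 0},{"dx": 0,"dy": 0,"dz": 2.8,"roll": 0,"claw": 0},{"dx": -0.3,"dy": -0.8,"dz": 3.4,"roll": 0,"claw": 0},{"dx": -1,"dy": -2.2,"dz": 3.4,"roll": 0,"claw": 0}]}}

```text
clock: 17.15
tcp_pos: [0.5859, -0.0699, 0.1879]
orientation: [0.002, 0.344, 0.939, 0.0]
wrist_force: [0.1, -0.3, 0.3]
finger_gap: 0.0426
grip_force: 0.0
```

Call:
{"op": "send_rows", "data": {"increments": [{"dx": -0.8,"dy": -1.6,"dz": 0,"roll": 0,"claw": 0},{"dx": -1.8,"dy": -3.4,"dz": 0,"roll": 0,"claw": 0},{"dx": -2.8,"dy": -5.2,"dz": 0,"roll": 0,"claw": 0},{"dx": -3.8,"dy": -6.8,"dz": 0,"roll": 0,"claw": 0},{"dx": -4.46,"dy": -7.85,"dz": 0,"roll": 0,"claw": 0}]}}

```text
clock: 17.77
tcp_pos: [0.4713, -0.2677, 0.186]
orientation: [0.0, 0.346, 0.938, -0.0]
wrist_force: [0.7, -0.8, -0.2]
finger_gap: 0.0427
grip_force: 0.0
```

```bash
python3 look.py pics/g4.png
```

```text
[ 0.47115839 -0.26842611  0.18593224] 0.043023438107992314 [-0.32440894  0.95885157  0.11139512] 17.875
```

View pics/g4.png

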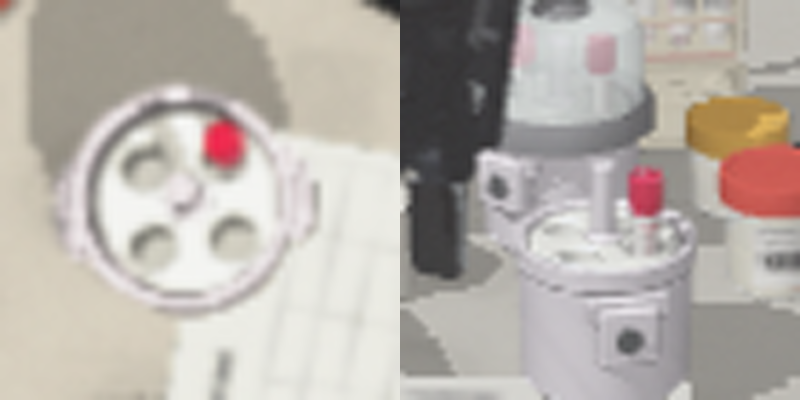

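Call:
{"op": "send_rows", "data": {"increments": [{"dx": -0.02,"dy": 0.04,"dz": -0.8,"roll": 0,"claw": 0},{"dx": -0.02,"dy": 0.04,"dz": -1.8,"roll": 0,"claw": 0},{"dx": -0.02,"dy": 0.04,"dz": -3,"roll": 0,"claw": 0},{"dx": -0.02,"dy": 0.04,"dz": -4.1,"roll": 0,"claw": 0},{"dx": -0.02,"dy": 0.04,"dz": -4.6,"roll": 0,"claw": 0}]}}

```text
clock: 18.5
tcp_pos: [0.472, -0.2634, 0.0693]
orientation: [-0.001, 0.345, 0.939, 0.0]
wrist_force: [-0.2, 0.3, 0.4]
finger_gap: 0.0429
grip_force: 0.0
```

Call:
{"op": "send_rows", "data": {"increments": [{"dx": 0,"dy": 0,"dz": 0,"roll": 0,"claw": 0},{"dx": 0,"dy": 0,"dz": 0,"roll": 0,"claw": 0},{"dx": 0,"dy": 0,"dz": 0,"roll": 0,"claw": -0.1},{"dx": 0,"dy": 0,"dz": 0,"roll": 0,"claw": -0.2},{"dx": 0,"dy": 0,"dz": 0,"roll": 0,"claw": -0.3}]}}

```text
clock: 19.12
tcp_pos: [0.4731, -0.2644, 0.0709]
orientation: [0.0, 0.345, 0.939, -0.0]
wrist_force: [0.3, 0.1, -0.2]
finger_gap: 0.0296
grip_force: 0.0
```

Call:
{"op": "send_rows", "data": {"increments": [{"dx": 0,"dy": 0,"dz": -0.1,"roll": 0,"claw": -0.4},{"dx": 0,"dy": 0,"dz": -0.1,"roll": 0,"claw": -0.5},{"dx": 0,"dy": 0,"dz": -0.1,"roll": 0,"claw": -0.7},{"dx": 0,"dy": 0,"dz": -0.1,"roll": 0,"claw": -1},{"dx": 0,"dy": 0,"dz": -0.1,"roll": 0,"claw": -1}]}}

```text
clock: 19.75
tcp_pos: [0.4729, -0.2642, 0.068]
orientation: [-0.0, 0.345, 0.939, 0.0]
wrist_force: [-0.3, -0.4, -0.2]
finger_gap: 0.0195
grip_force: 39.0
```

Call:
{"op": "send_rows", "data": {"increments": [{"dx": 0,"dy": 0,"dz": 0.5,"roll": 0,"claw": -1},{"dx": 0,"dy": 0,"dz": 1.5,"roll": 0,"claw": -1},{"dx": 0,"dy": 0,"dz": 2.8,"roll": 0,"claw": -1},{"dx": 0,"dy": 0,"dz": 4.2,"roll": 0,"claw": -1},{"dx": 0,"dy": 0,"dz": 5.2,"roll": 0,"claw": -1}]}}

```text
clock: 20.38
tcp_pos: [0.4734, -0.2646, 0.2008]
orientation: [0.001, 0.345, 0.939, -0.0]
wrist_force: [-0.9, -0.4, -0.7]
finger_gap: 0.0193
grip_force: 39.0
```

Call:
{"op": "send_rows", "data": {"increments": [{"dx": 0.3,"dy": 0.9,"dz": 0,"roll": 0,"claw": -1},{"dx": 0.9,"dy": 2.5,"dz": 0,"roll": 0,"claw": -1},{"dx": 1.6,"dy": 4.5,"dz": 0,"roll": 0,"claw": -1},{"dx": 2.3,"dy": 6.5,"dz": 0,"roll": 0,"claw": -1},{"dx": 3.0,"dy": 8.2,"dz": 0,"roll": 0,"claw": -1}]}}

```text
clock: 21.0
tcp_pos: [0.5484, -0.0575, 0.1993]
orientation: [0.001, 0.345, 0.939, 0.0]
wrist_force: [0.5, -0.6, -0.7]
finger_gap: 0.0191
grip_force: 39.1
```

Call:
{"op": "send_rows", "data": {"increments": [{"dx": 0.5,"dy": 1.5,"dz": 0,"roll": 0,"claw": -1},{"dx": 0.9,"dy": 2.5,"dz": 0,"roll": 0,"claw": -1},{"dx": 1.1,"dy": 2.95,"dz": 0,"roll": 0,"claw": -1},{"dx": 1.1,"dy": 2.95,"dz": 0,"roll": 0,"claw": -1},{"dx": 1.1,"dy": 2.95,"dz": -0.4,"roll": 0,"claw": -1}]}}

```text
clock: 21.62
tcp_pos: [0.5758, 0.0135, 0.1886]
orientation: [0.001, 0.345, 0.938, 0.0]
wrist_force: [-0.9, -0.1, -0.3]
finger_gap: 0.0194
grip_force: 39.1
```

Call:
{"op": "send_rows", "data": {"increments": [{"dx": 0,"dy": 0,"dz": -0.3,"roll": 0,"claw": -1},{"dx": 0,"dy": 0,"dz": -0.7,"roll": 0,"claw": -1},{"dx": 0,"dy": 0,"dz": -1.1,"roll": 0,"claw": -1},{"dx": 0,"dy": 0,"dz": -1.3,"roll": 0,"claw": -1},{"dx": 0,"dy": 0,"dz": -1.3,"roll": 0,"claw": -1}]}}

```text
clock: 22.25
tcp_pos: [0.5751, 0.0145, 0.155]
orientation: [-0.0, 0.345, 0.939, -0.0]
wrist_force: [0.8, -0.5, -0.9]
finger_gap: 0.0197
grip_force: 39.1
```

```bash
python3 - <<'E'
from h import *
import cv2
S=read_camera("side");s=get_state();p=s["tcp_pos"];print(p,s["finger_gap"],s["wrist_force"],s["clock"])
im=cv2.resize(S["image"][135:185,320:380],None,fx=12,fy=12,interpolation=cv2.INTER_CUBIC)
f=p-[0,0,.060]
def pr(q): return tuple(((proj(S,q)-[320,135]+.5)*12-.5).astype(int))
for q in ((.5755,.0146,.078),f,f+[0,0,.035]):
    r=.0092 if q[2]==.078 else .0065
    cv2.polylines(im,[np.array([pr([q[0]+r*np.cos(a),q[1]+r*np.sin(a),q[2]]) for a in np.linspace(0,6.28,40)])],True,(0,180,0),1)
cv2.imwrite("pics/g5.png",im)
E
```

```text
[0.57537308 0.01451195 0.15546617] 0.019173398041328473 [ 0.06212091 -0.87481993 -1.32569329] 22.3
```

View pics/g5.png

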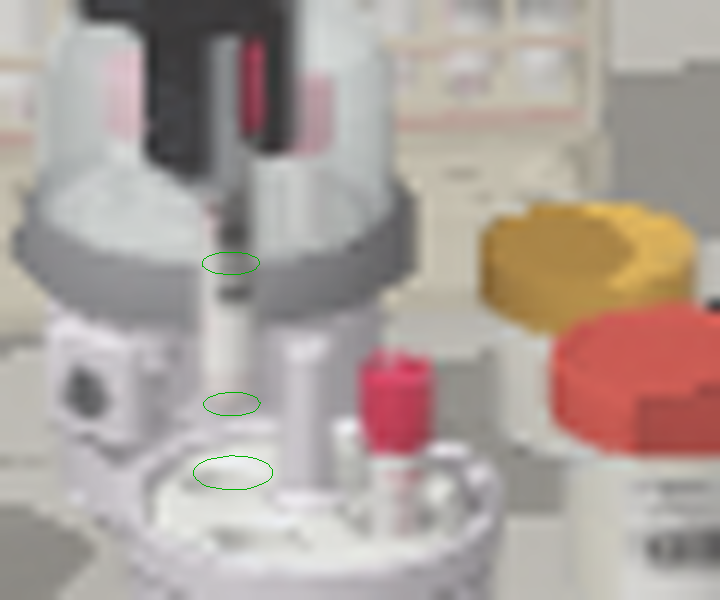

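Call:
{"op": "send_rows", "data": {"increments": [{"dx": 0,"dy": 0,"dz": -0.2,"roll": 0,"claw": -1},{"dx": 0,"dy": 0,"dz": -0.4,"roll": 0,"claw": -1},{"dx": 0,"dy": 0,"dz": -0.5,"roll": 0,"claw": -1},{"dx": 0,"dy": 0,"dz": -0.56,"roll": 0,"claw": -1},{"dx": 0,"dy": 0,"dz": -0.56,"roll": 0,"claw": -1}]}}

```text
clock: 22.92
tcp_pos: [0.5754, 0.0145, 0.1415]
orientation: [-0.0, 0.345, 0.939, 0.0]
wrist_force: [-0.4, 0.6, 0.8]
finger_gap: 0.0195
grip_force: 39.1
```

Call:
{"op": "send_rows", "data": {"increments": [{"dx": 0,"dy": 0,"dz": -0.04,"roll": 0,"claw": -1},{"dx": 0,"dy": 0,"dz": -0.08,"roll": 0,"claw": -1},{"dx": 0,"dy": 0,"dz": -0.12,"roll": 0,"claw": -1},{"dx": 0,"dy": 0,"dz": -0.12,"roll": 0,"claw": -1},{"dx": 0,"dy": 0,"dz": -0.12,"roll": 0,"claw": -1}]}}

```text
clock: 23.55
tcp_pos: [0.5754, 0.0145, 0.1386]
orientation: [0.0, 0.345, 0.939, 0.0]
wrist_force: [-0.8, -0.3, -0.3]
finger_gap: 0.0194
grip_force: 39.1
```

Call:
{"op": "send_rows", "data": {"increments": [{"dx": 0,"dy": 0,"dz": -0.04,"roll": 0,"claw": -1},{"dx": 0,"dy": 0,"dz": -0.08,"roll": 0,"claw": -1},{"dx": 0,"dy": 0,"dz": -0.12,"roll": 0,"claw": -1},{"dx": 0,"dy": 0,"dz": -0.12,"roll": 0,"claw": -1},{"dx": 0,"dy": 0,"dz": -0.12,"roll": 0,"claw": -1}]}}

```text
clock: 24.18
tcp_pos: [0.5762, 0.0144, 0.137]
orientation: [0.001, 0.345, 0.939, 0.0]
wrist_force: [-0.6, 0.4, 7.8]
finger_gap: 0.0193
grip_force: 39.5
```

Call:
{"op": "send_rows", "data": {"increments": [{"dx": 0,"dy": 0,"dz": -0.04,"roll": 0,"claw": -1},{"dx": 0,"dy": 0,"dz": -0.08,"roll": 0,"claw": -1},{"dx": 0,"dy": 0,"dz": -0.08,"roll": 0,"claw": -1},{"dx": 0,"dy": 0,"dz": -0.08,"roll": 0,"claw": -1},{"dx": 0,"dy": 0,"dz": -0.08,"roll": 0,"claw": -1}]}}

```text
clock: 24.8
tcp_pos: [0.5769, 0.0143, 0.1363]
orientation: [0.002, 0.345, 0.939, 0.001]
wrist_force: [-1.9, 0.2, 13.0]
finger_gap: 0.0193
grip_force: 39.8
```

Call:
{"op": "send_rows", "data": {"increments": [{"dx": 0,"dy": 0,"dz": 0.3,"roll": 0,"claw": -1},{"dx": 0.03,"dy": -0.2,"dz": 0.3,"roll": 0,"claw": -1},{"dx": 0.03,"dy": -0.2,"dz": 0.3,"roll": 0,"claw": -1},{"dx": 0.03,"dy": -0.2,"dz": 0.15,"roll": 0,"claw": -1},{"dx": 0.03,"dy": -0.2,"dz": 0.02,"roll": 0,"claw": -1}]}}

```text
clock: 25.42
tcp_pos: [0.5783, 0.009, 0.1373]
orientation: [0.003, 0.345, 0.939, 0.0]
wrist_force: [-4.2, 0.3, 29.7]
finger_gap: 0.0195
grip_force: 41.2
```

Call:
{"op": "send_rows", "data": {"increments": [{"dx": 0,"dy": 0,"dz": -0.05,"roll": 0,"claw": -1},{"dx": 0,"dy": 0,"dz": -0.1,"roll": 0,"claw": -1},{"dx": 0,"dy": 0,"dz": -0.15,"roll": 0,"claw": -1},{"dx": 0,"dy": 0,"dz": -0.15,"roll": 0,"claw": -1},{"dx": 0,"dy": 0,"dz": -0.15,"roll": 0,"claw": -1}]}}

```text
clock: 26.05
tcp_pos: [0.5809, 0.0091, 0.1367]
orientation: [0.006, 0.345, 0.939, 0.002]
wrist_force: [-1.4, 1.1, 29.6]
finger_gap: 0.0193
grip_force: 39.2
```

Call:
{"op": "send_rows", "data": {"increments": [{"dx": 0,"dy": 0,"dz": 0.3,"roll": 0,"claw": -1},{"dx": 0,"dy": 0,"dz": 0.7,"roll": 0,"claw": -1},{"dx": -0.03,"dy": 0.2,"dz": 0.95,"roll": 0,"claw": -1},{"dx": -0.03,"dy": 0.2,"dz": 0.95,"roll": 0,"claw": -1},{"dx": -0.03,"dy": 0.2,"dz": 0.95,"roll": 0,"claw": -1}]}}

```text
clock: 26.68
tcp_pos: [0.5751, 0.0147, 0.1535]
orientation: [-0.0, 0.345, 0.939, -0.0]
wrist_force: [-0.2, 0.5, -0.5]
finger_gap: 0.0196
grip_force: 39.0
```

```bash
cat > d.py <<'E'
from h import *
import cv2
S=read_camera("side");s=get_state();p=s["tcp_pos"];print(p,s["finger_gap"],s["wrist_force"])
g=cv2.resize(cv2.imread("pics/g4.png")[:,400:],(70,70),interpolation=cv2.INTER_AREA).astype(int)
d=np.abs(S["image"][135:205,310:380].astype(int)-g).sum(2)
for r in range(5,45): print(r+135,d[r,20:42])
for z in(.0,.02,.035):print(z,proj(S,p+[0,0,z-.060]))
E
python3 d.py
```

```text
[0.57507373 0.0146143  0.1534396 ] 0.019126375536001498 [-0.07950061 -0.7079347  -0.55324609]
140 [201  27 421 423 438 443 441 355 237 282 405 375 475 436 275  75   2   2
   0   4   5   3]
141 [197  25 402 423 432 448 451 372 249 285 393 365 454 393 250  74   8   9
   3   2   2   4]
142 [135  33 405 426 438 444 445 374 247 280 390 368 440 370 220  56   9  10
   3   5   3   2]
143 [ 75  40 386 394 416 418 425 358 237 254 338 339 410 342 198  49   4  10
   1   5   5   1]
144 [ 67  33 293 385 408 418 422 347 230 248 337 334 400 325 190  47   3   9
   2   7   6  20]
145 [ 17  43 369 378 401 408 417 341 214 213 343 355 390 316 183  43   3  15
  11  19  17  19]
146 [  4  44 373 399 404 392 402 329 203 199 300 402 381 310 173  35   4  14
   9  16  14  20]
147 [ 15  45 374 381 394 403 413 353 194 177 230 417 398 306 170  45   8   5
   4   9  10  16]
148 [ 10  34 316 413 428 424 420 349 190 180 207 198 272 134   2   1   6   1
   0   5   4   8]
149 [  0  29 142 341 385 417 411 345 188 186 212  63   1   3   0   3   7   5
   0   1   2   2]
150 [  2   7  34 110 203 207 223 191 188 185 218  66   6
[... 1916 characters left out ...]
9]
172 [ 8 13  6  3 15 18 21 14 11  4  1  2  3  5  1  1  6 37 65 77 84 20]
173 [  9   4  19   2  18   1  19  15  12   4   1  19 123  61   1   3   5  16
  31  66  59  11]
174 [ 4  5 11 18  1  4  3 19  8 10  2  3  2  4  2  4  1  6  7 50 59  3]
175 [ 4  9 24  8 11 21 12  5  0  4  6  9  1 11 14  9 18 15 11  9 19  6]
176 [ 3  0 14 11  6  8  3  1  3  3  1  1 16 14  9 10 10 12 10  5  5  4]
177 [ 2 11 22  9  8  3  4  1  6  6  4  3  2 19  8  9 12  6 24 17  9  2]
178 [ 8  9 17 13  3  5  3  1  5  9  3  4  3 11  9  2  1  4  1 13 14  6]
179 [ 9  6  9  7  8  8  1 15 16 10 11  7  9  8 24  7  6  3  0  2 15  3]
0.0 [338.77082065 168.87622878]
0.02 [338.71651757 162.2190255 ]
0.035 [338.67527518 157.16297782]
```

Call:
{"op": "send_rows", "data": {"increments": [{"dx": 0.07,"dy": -0.04,"dz": -0.2,"roll": 0,"claw": -1},{"dx": 0.07,"dy": -0.04,"dz": -0.4,"roll": 0,"claw": -1},{"dx": 0.07,"dy": -0.04,"dz": -0.6,"roll": 0,"claw": -1},{"dx": 0.07,"dy": -0.04,"dz": -0.7,"roll": 0,"claw": -1},{"dx": 0.07,"dy": -0.04,"dz": -0.75,"roll": 0,"claw": -1}]}}

```text
clock: 27.35
tcp_pos: [0.5779, 0.0133, 0.1366]
orientation: [0.001, 0.345, 0.939, 0.0]
wrist_force: [-1.4, 0.1, 9.4]
finger_gap: 0.0191
grip_force: 39.9
```

```bash
python3 - <<'E'
from h import *
for i in range(2):
    s=get_state();F=s["wrist_force"];M=s["ft_torque"];print(s["tcp_pos"],F,M, -M[1]/F[2]*1e3,M[0]/F[2]*1e3)
    read_camera("side")
E
```

```text
[0.57791966 0.01332486 0.13657424] [-1.41878353  0.09552075  9.37706724] [-0.12985341  0.38318596 -0.01743923] -40.86415847358105 -13.847976788266068
[0.57796486 0.01333038 0.13667257] [-1.48033909  0.34025477  8.15762951] [-0.00055188  0.33978753  0.02952461] -41.65272933091556 -0.06765243223548961
```

Call:
{"op": "send_rows", "data": {"increments": [{"dx": 0,"dy": 0,"dz": 0.2,"roll": 0,"claw": -1},{"dx": 0.07,"dy": -0.04,"dz": 0.2,"roll": 0,"claw": -1},{"dx": 0.07,"dy": -0.04,"dz": 0.15,"roll": 0,"claw": -1},{"dx": 0.07,"dy": -0.04,"dz": 0.05,"roll": 0,"claw": -1},{"dx": 0.07,"dy": -0.04,"dz": 0,"roll": 0,"claw": -1}]}}

```text
clock: 28.08
tcp_pos: [0.58, 0.0123, 0.1369]
orientation: [0.002, 0.345, 0.939, 0.0]
wrist_force: [-1.6, -0.1, 13.7]
finger_gap: 0.0191
grip_force: 40.2
```

```bash
python3 - <<'E'
from h import *
import cv2
S=read_camera("side")
g=cv2.cvtColor(cv2.resize(cv2.imread("pics/g4.png")[:,400:],(70,70),interpolation=cv2.INTER_AREA),cv2.COLOR_BGR2GRAY)
print("cols",np.arange(330,365))
for r in range(168,186): print(r,g[r-135,20:55])
for n,a in(("140",140.5),("50",50.5),("-39",-39.5),("-129",-129.5)):
    c=np.array([.5928+.0225*np.cos(np.radians(a)),.0003+.0225*np.sin(np.radians(a)),.078])
    P=np.array([proj(S,c+[.00925*np.cos(t),.00925*np.sin(t),0]) for t in np.linspace(0,6.28,60)])
    print(n,c[:2],P.min(0),P.max(0))
P=np.array([proj(S,[.5928+.0385*np.cos(t),.0003+.0385*np.sin(t),.078]) for t in np.linspace(0,6.28,60)]);print("inner rim",P.min(0),P.max(0))
s=get_state();print(s["tcp_pos"],s["wrist_force"],proj(S,s["tcp_pos"]-[0,0,.06]))
g2=S["image"]
d=np.abs(g2[135:205,310:380].astype(int)-cv2.resize(cv2.imread("pics/g4.png")[:,400:],(70,70),interpolation=cv2.INTER_AREA).astype(int)).sum(2)
for r in range(155,182): print(r,d[r-135,20:38])
E
```

```text
cols [330 331 332 333 334 335 336 337 338 339 340 341 342 343 344 345 346 347
 348 349 350 351 352 353 354 355 356 357 358 359 360 361 362 363 364]
168 [189 169 154 157 165 175 190 191 190 187 181 174 167 177 198 193 171 157
 155 144 112 105 107 103 100 107 131 145 146 146 148 162 182 190 189]
169 [191 168 150 149 170 190 194 194 191 188 186 186 183 186 199 192 171 161
 170 162 114 106 106 102  99 104 131 145 146 145 148 162 182 188 192]
170 [189 168 150 149 167 180 197 199 201 211 212 217 212 198 199 192 171 180
 222 212 135 105 103 101  95 103 131 138 142 142 142 159 181 190 193]
171 [186 169 159 167 189 199 206 203 195 194 199 206 203 195 199 191 170 177
 218 209 155 107 100  96  94 116 158 164 153 146 145 149 168 188 189]
172 [152 161 176 189 196 181 185 201 208 222 223 223 218 203 199 191 170 178
 220 218 173 140 128 113 121 162 208 211 195 159 147 145 143 142 166]
173 [164 189 199 178 171 192 219 230 235 237 235 230 221 204 199 190 169 165
 193 204 197 199 198 183 163 168 178 157 164 172 171 147 143 142 146]
174 [200 199 171 162 183 198 198 196 208 216 224 229 222 203 199 190 1
[... 3408 characters left out ...]
 53 13 75 33 10  0  1  5 14]
172 [  9  13   7   3  15  18  27  19   6  52 102 121  33   5   1   3   6   6]
173 [  6   4  17   2  17   2   8  43 101 114 168 154  55  64   2   3   5  13]
174 [  4   6  10  18   1   3   3  23  36  81 142 146 144  58   1   2   1   5]
175 [  4   8  25   5  12  24  10  14  51 113  80 115  88  10  13   9  15  17]
176 [ 3  3 12 12  6 10  3  3  4  5  1  1 14 14  9 10 10 11]
177 [ 4 11 23  9  7  5  3  1  5  4  3  3  1 19  8  9 13  7]
178 [ 9 11 17 15  4  3  2  3  4 10  6  4  2 12  9  2  2  4]
179 [ 9  6  9  7  9  9  2 15 16 11 11  7  8  9 26  8  6  1]
180 [ 1  4 12  2  1  9 10 20  9  9  6  3  6  3  0 15  0  5]
181 [ 3 12  2  9  8  3  5 12  6  4  7  3  2  3  0  2  4  4]
```

Call:
{"op": "send_rows", "data": {"increments": [{"dx": 0,"dy": 0,"dz": 0.2,"roll": 0,"claw": -1},{"dx": 0,"dy": 0.1,"dz": 0.2,"roll": 0,"claw": -1},{"dx": 0,"dy": 0.1,"dz": 0.1,"roll": 0,"claw": -1},{"dx": 0,"dy": 0.1,"dz": 0.03,"roll": 0,"claw": -1},{"dx": 0,"dy": 0.1,"dz": 0,"roll": 0,"claw": -1}]}}

```text
clock: 28.75
tcp_pos: [0.5797, 0.015, 0.1365]
orientation: [0.001, 0.345, 0.939, 0.0]
wrist_force: [-0.9, 0.7, 11.5]
finger_gap: 0.0195
grip_force: 40.0
```

Call:
{"op": "send_rows", "data": {"increments": [{"dx": 0,"dy": 0.05,"dz": 0,"roll": 0,"claw": -1},{"dx": -0.04,"dy": 0.05,"dz": 0,"roll": 0,"claw": -1},{"dx": -0.08,"dy": 0.05,"dz": 0,"roll": 0,"claw": -1},{"dx": -0.12,"dy": 0.05,"dz": 0,"roll": 0,"claw": -1},{"dx": -0.12,"dy": 0.05,"dz": 0,"roll": 0,"claw": -1}]}}

```text
clock: 29.38
tcp_pos: [0.5772, 0.0163, 0.1366]
orientation: [0.002, 0.345, 0.939, 0.001]
wrist_force: [0.3, 0.6, 7.0]
finger_gap: 0.0188
grip_force: 39.6
```

Call:
{"op": "send_rows", "data": {"increments": [{"dx": -0.03,"dy": 0,"dz": 0,"roll": 0,"claw": -1},{"dx": -0.06,"dy": 0,"dz": 0,"roll": 0,"claw": -1},{"dx": -0.1,"dy": 0,"dz": 0,"roll": 0,"claw": -1},{"dx": -0.12,"dy": 0,"dz": 0,"roll": 0,"claw": -1},{"dx": -0.12,"dy": 0,"dz": 0,"roll": 0,"claw": -1}]}}

```text
clock: 30.0
tcp_pos: [0.575, 0.0165, 0.1366]
orientation: [0.002, 0.345, 0.939, 0.001]
wrist_force: [2.1, 0.7, 5.1]
finger_gap: 0.0193
grip_force: 39.4
```

```bash
python3 d.py | awk 'NR==1||/^1[5-7]/'; python3 - <<'E'
from h import *
import cv2
a=read_camera("side")["image"];cv2.imwrite("pics/now.png",a)
T=read_camera("top")["image"];np.save("t2.npy",T)
E
```

```text
[0.57503355 0.016473   0.13659842] 0.019351434265361813 [3.13519856 0.90266026 5.4689804 ]
150 [  1  43 412 406 412 409 385 287 199 221 326 319 394 370 237  37   6   3
151 [  6  48 409 404 410 404 401 315 196 216 321 366 403 369 235  38   2   3
152 [  7  43 415 420 412 398 406 329 207 212 216 379 401 364 230  43   7   3
153 [  8  39 411 410 401 409 411 329 204 203 176 354 377 287 123   3   4   5
154 [  8  32 248 427 445 444 435 331 201 224 218  54  64   7   2   2   7   3
155 [  4   2  57 189 326 385 398 283 185 213 221  83   1   0   2   6   9   4
156 [  7   6   4  54 151 167 183 175 179 220 171  58   4   2   0  14   9   6
157 [  3   2   4   8  14  12   9  12  99 136 125  42   5   3   2   3   2   2
158 [  0   2   1   5   3   4  20  17 118 126 113  32   2   1   3   1   1   2
159 [  1   1   2   1   1   6  23  14 133 147 118  30   0   2   4   1   3   2
160 [  1   3   3   2   2   3  61 135 134 181 144  22   0   3   0   2   5   6
161 [  3   7   6   3   1   1  72 174  15  72  67  20   6   9  15   4   2   0
162 [ 14   3   1   1   1   4  49 151   8  58  92  30   4   6   0   3   7   6
163 [  6
[... 560 characters left out ...]
 88  14   4   2   1   3  22
171 [  8   7   6   6   2  11  12  15  59  24  48  62   8  20   1   2   4  12
172 [  7  12   6   3  17  19  20   5   7  81 142  89   3   1   1   2   6  19
173 [  8   5  17   3  16   4   4  69  89 134 191 197 128  56   2   2  11  11
174 [  4   5  10  16   6  16   0  37  66 132 176 198 143  54   1   1   6   3
175 [  5   9   5  43  11  19   7   8  43  58  29 135  34   7  15  14  25  31
176 [ 3  0 11 11  3  8  4  2  2  4  1  3  7 13  8  4 12 38 50 86 32  2]
177 [ 4 19 23  9  8  4  3  1  6  5  2 18 88 35  8 15 28 11 86 15 20  5]
178 [ 8 11 20 15  3  5  1  2  7 13  8  4  5 13  7 11  1  5  2  2 15  7]
179 [ 9  3  8  6 25 48  1 15 13  4  8  3  8  3  2  9  6  2  2  8 11  3]
```

Call:
{"op": "send_rows", "data": {"increments": [{"dx": 0,"dy": 0,"dz": 0.25,"roll": 0,"claw": -1},{"dx": 0.1,"dy": -0.21,"dz": 0.25,"roll": 0,"claw": -1},{"dx": 0.1,"dy": -0.21,"dz": 0.25,"roll": 0,"claw": -1},{"dx": 0.1,"dy": -0.21,"dz": 0.12,"roll": 0,"claw": -1},{"dx": 0.1,"dy": -0.21,"dz": 0.02,"roll": 0,"claw": -1}]}}

```text
clock: 30.78
tcp_pos: [0.5762, 0.0109, 0.1368]
orientation: [0.001, 0.345, 0.939, 0.0]
wrist_force: [-0.0, 0.3, 14.8]
finger_gap: 0.0192
grip_force: 40.4
```

```bash
python3 d.py | awk 'NR==1||/^1[5-7]/'
```

```text
[0.57628325 0.01089015 0.13691217] 0.018817686288212978 [-1.57671038  0.27214134  7.9971797 ]
150 [  1  19 117 405 420 407 391 375 243 195 259 295 368 396 388 190   4   4
151 [  7  23 116 407 406 398 393 393 282 195 254 307 379 394 386 183   6   4
152 [  6  17 118 395 395 406 410 409 290 210 263 300 399 397 380 185   7   2
153 [  8  16 120 412 426 405 408 403 293 213 252 249 393 389 372 188   5   6
154 [  7  18 123 424 429 432 434 406 289 202 248 214 290 305 139   2   7   3
155 [  1   6  33 346 406 426 425 393 272 194 229 105   1   0   3   5  10   2
156 [  9   7   4  37  68 229 297 259 150 105 197  88   3   0   3  14  12   8
157 [  5   4   6   6  14  35  41  50  49  75 151  50   7   6   3   0   3   2
158 [  0   0   2   3   3   3  16  18  51 116  99  24   2   1   3   1   3   1
159 [  1   1   2   0   0   5  22  17 100 129 109  23   3   1   2   2   1   4
160 [  1   3   4   1   1   3  65 141  72 135 125  27   0   3   3   1   5   8
161 [  1   8   3   3   3   3  72 159 100 159 136  26   6  13  12   3   0   0
162 [ 12   2   1   2   2   1  57 166  20  45  72  38   3   6   1   6   9   6
163 [
[... 558 characters left out ...]
0 13  0  2  1  2 26 18 27 14  1]
171 [ 8  6  4  7  1  3  9 40 41 16 61 13  9 17  2  2  1 19  5 10  4 12]
172 [ 11  15   5   3  15  13  12  40   7 104 111   1   5   4   1   0   2  27
173 [  9   4  16   4  16  13  36  71 116 185 134   2  15  62   2   2   5   6
174 [  4   7  12  14   7  20   7  34  37 117  82  21 146  56   2   1   1   5
175 [  3   6   4  43  11  22  13  48 110 125  71 155  87   5  13  12  30  15
176 [ 3  1 13 10  6  8  4  2  1  2  1  3  9 12  6  5 14 22 23 80  9  1]
177 [ 4 10 22  9  9  4  2  1  5  4  2  3  0 26 11 14  4  1 33  2  6  5]
178 [ 8 12 16 14  3  3  2  3  3 10  6  4  3 13  9  2  1 12 43 17 11  9]
179 [ 7  5  9  7  9  7  1 18 19 10 11  6  6  8 25  6  7  1  1  2 10  5]
```

Call:
{"op": "send_rows", "data": {"increments": [{"dx": 0,"dy": 0,"dz": 0,"roll": 0,"claw": -1},{"dx": 0,"dy": 0,"dz": -0.03,"roll": 0,"claw": -1},{"dx": 0,"dy": 0,"dz": -0.05,"roll": 0,"claw": -1},{"dx": 0,"dy": 0,"dz": -0.05,"roll": 0,"claw": -1},{"dx": 0,"dy": 0,"dz": -0.05,"roll": 0,"claw": -1}]}}

```text
clock: 31.45
tcp_pos: [0.5766, 0.0108, 0.1368]
orientation: [0.002, 0.345, 0.939, 0.0]
wrist_force: [-1.7, -0.4, 11.8]
finger_gap: 0.019
grip_force: 40.3
```

```bash
python3 - <<'E'
from h import *
import cv2
a=read_camera("side")["image"][145:187,330:363]
g=cv2.resize(cv2.imread("pics/g4.png")[:,400:],(70,70),interpolation=cv2.INTER_AREA)[10:52,20:53]
cv2.imwrite("pics/v14.png",np.hstack([cv2.resize(i,None,fx=12,fy=12,interpolation=cv2.INTER_CUBIC) for i in(g,a)]))
E
```

```text
(no output)
```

View pics/v14.png

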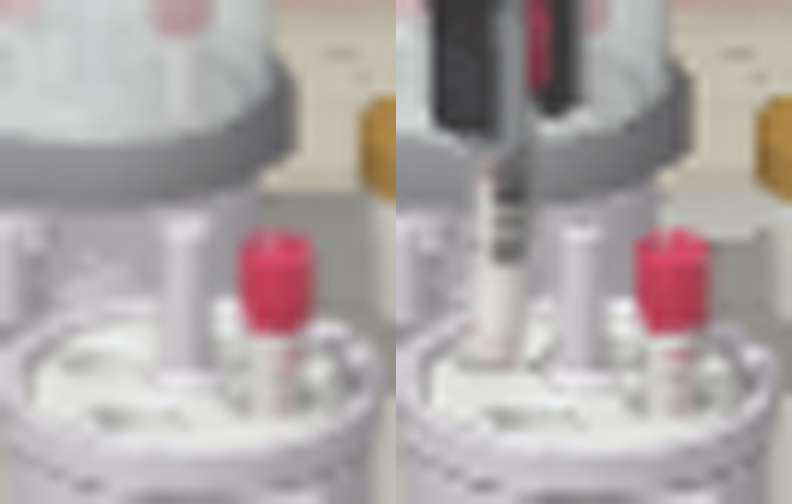

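Call:
{"op": "send_rows", "data": {"increments": [{"dx": 0,"dy": 0,"dz": 0.25,"roll": 0,"claw": -1},{"dx": 0,"dy": -0.14,"dz": 0.25,"roll": 0,"claw": -1},{"dx": 0,"dy": -0.14,"dz": 0.25,"roll": 0,"claw": -1},{"dx": 0,"dy": -0.14,"dz": 0.12,"roll": 0,"claw": -1},{"dx": 0,"dy": -0.14,"dz": 0.02,"roll": 0,"claw": -1}]}}

```text
clock: 32.12
tcp_pos: [0.5768, 0.0073, 0.1369]
orientation: [0.002, 0.345, 0.939, 0.0]
wrist_force: [-2.2, -0.1, 19.5]
finger_gap: 0.0191
grip_force: 40.9
```

Call:
{"op": "send_rows", "data": {"increments": [{"dx": 0,"dy": 0,"dz": 0.25,"roll": 0,"claw": -1},{"dx": -0.12,"dy": 0.04,"dz": 0.25,"roll": 0,"claw": -1},{"dx": -0.12,"dy": 0.04,"dz": 0.25,"roll": 0,"claw": -1},{"dx": -0.12,"dy": 0.04,"dz": 0.12,"roll": 0,"claw": -1},{"dx": -0.12,"dy": 0.04,"dz": 0.0,"roll": 0,"claw": -1}]}}

```text
clock: 32.75
tcp_pos: [0.5739, 0.0083, 0.1368]
orientation: [0.002, 0.345, 0.939, 0.0]
wrist_force: [-3.1, 0.3, 21.1]
finger_gap: 0.0193
grip_force: 41.2
```

Call:
{"op": "send_rows", "data": {"increments": [{"dx": 0,"dy": 0,"dz": 0.25,"roll": 0,"claw": -1},{"dx": 0.16,"dy": 0.32,"dz": 0.25,"roll": 0,"claw": -1},{"dx": 0.16,"dy": 0.32,"dz": 0.25,"roll": 0,"claw": -1},{"dx": 0.16,"dy": 0.32,"dz": 0.12,"roll": 0,"claw": -1},{"dx": 0.16,"dy": 0.32,"dz": 0.04,"roll": 0,"claw": -1}]}}

```text
clock: 33.38
tcp_pos: [0.5762, 0.0166, 0.1355]
orientation: [-0.0, 0.345, 0.939, -0.0]
wrist_force: [0.5, 0.7, -0.8]
finger_gap: 0.0197
grip_force: 39.5
```

Call:
{"op": "send_rows", "data": {"increments": [{"dx": 0,"dy": 0,"dz": 0,"roll": 0,"claw": -1},{"dx": 0,"dy": 0.05,"dz": 0,"roll": 0,"claw": -1},{"dx": 0,"dy": 0.1,"dz": 0,"roll": 0,"claw": -1},{"dx": 0,"dy": 0.15,"dz": 0,"roll": 0,"claw": -1},{"dx": 0,"dy": 0.15,"dz": 0,"roll": 0,"claw": -1}]}}

```text
clock: 34.0
tcp_pos: [0.5764, 0.0203, 0.1361]
orientation: [0.0, 0.345, 0.939, -0.0]
wrist_force: [0.2, -0.7, -0.5]
finger_gap: 0.0189
grip_force: 39.5
```

```bash
python3 d.py | awk 'NR==1||/^1[67]/'
```

```text
[0.57641026 0.02022108 0.13610885] 0.01895379587374627 [ 0.58936984 -0.09597809 -0.82028044]
160 [  0   4   4   1   1  17  90 105 135 163 114  11   1   1   2   2   6   7
161 [  2   8   4   3   2  16 108 174  46   5  36  30   5  10  12   3   0   2
162 [ 13   0   4   2   2  11  90 126  37  80  76  24   1   8   3   4   6   4
163 [  6   8   5   6   0  15  59  89  31  84 110  48   2  15  16   1   8  28
164 [  0  13   0   7  14  10  49  40 149 199 176  55  11  36   1   2  40  65
165 [  1   7  12   8   4  13  53  60 109 136 114  52   6  15   3  14  25  26
166 [ 0  3  9 11  0 11 54 83 73 22 33 54  4 17  6  7 18 22  8 39 40  3]
167 [  4   6   3   3   3   8  64 117  61  10  35   6   6  19   5  11  19  25
168 [ 1  5  2  6  6  2 33 72 56 12 24  4  2 20  1 12 19 25 11 43 38 11]
169 [ 3  0  3  4  4 14 26 67 54 10 37 12  6  2  3 10 14  0 21 43 41  3]
170 [ 1  4  4  2  6 19 13 53 23 68 83 11 13  6  2 10 12  9  5 47 94  4]
171 [  6   6   3   6   2   5  37  26  28  34  60   4  18   7   1   8  20  57
172 [  8  12   7   3  15   8  21  15  33 133 110   2   6  39   0   9  20  30
173 [  6   5  17   2  16  14  34  78 118 184 180 147 122  43   2   9  17  24
174 [  3   4   9  22  29  58  68  82 123 156 189 170  75  10   2   9  18  14
175 [  4   8   2  51  11  24   4   3   4  20 116  45  17   8  16  45  42  14
176 [ 4  0  7 12  5 14 28  5 10  7  5 14 42 11  7  8  5  9 10 82 18  0]
177 [ 3 17 27 11  9  3  3  3  4  2 10  6  7 14 10 15 34  2 89 20  7 10]
178 [ 9  9 16 15  3  3  9 29  3  8 16 11  5 10  6 12  1  1 29 28 31 12]
179 [ 9  5  8  5  8  7  7 54  2  8 11  2  5  3 40  0  6  0  3 14 24  7]
```

Call:
{"op": "send_rows", "data": {"increments": [{"dx": 0,"dy": -0.1,"dz": 0,"roll": 0,"claw": -1},{"dx": 0,"dy": -0.1,"dz": -0.05,"roll": 0,"claw": -1},{"dx": 0,"dy": -0.1,"dz": -0.12,"roll": 0,"claw": -1},{"dx": 0,"dy": -0.1,"dz": -0.2,"roll": 0,"claw": -1},{"dx": 0,"dy": -0.1,"dz": -0.2,"roll": 0,"claw": -1}]}}

```text
clock: 34.67
tcp_pos: [0.5763, 0.0178, 0.1308]
orientation: [-0.0, 0.345, 0.939, 0.0]
wrist_force: [-0.3, 0.1, -0.7]
finger_gap: 0.0193
grip_force: 39.5
```

In the bore. Continue down gently.

Call:
{"op": "send_rows", "data": {"increments": [{"dx": 0,"dy": 0,"dz": -0.1,"roll": 0,"claw": -1},{"dx": 0,"dy": 0,"dz": -0.25,"roll": 0,"claw": -1},{"dx": 0,"dy": 0,"dz": -0.4,"roll": 0,"claw": -1},{"dx": 0,"dy": 0,"dz": -0.5,"roll": 0,"claw": -1},{"dx": 0,"dy": 0,"dz": -0.5,"roll": 0,"claw": -1}]}}

```text
clock: 35.3
tcp_pos: [0.5763, 0.0178, 0.1183]
orientation: [-0.0, 0.345, 0.939, 0.0]
wrist_force: [-0.0, 1.0, -0.5]
finger_gap: 0.0194
grip_force: 39.4
```

Call:
{"op": "send_rows", "data": {"increments": [{"dx": 0,"dy": 0,"dz": -0.1,"roll": 0,"claw": -1},{"dx": 0,"dy": -0.04,"dz": -0.25,"roll": 0,"claw": -1},{"dx": 0,"dy": -0.06,"dz": -0.4,"roll": 0,"claw": -1},{"dx": 0,"dy": -0.06,"dz": -0.5,"roll": 0,"claw": -1},{"dx": 0,"dy": -0.06,"dz": -0.5,"roll": 0,"claw": -1}]}}

```text
clock: 35.92
tcp_pos: [0.5763, 0.0164, 0.1058]
orientation: [-0.0, 0.345, 0.939, 0.0]
wrist_force: [-0.0, 2.0, -0.7]
finger_gap: 0.0193
grip_force: 39.3
```

Call:
{"op": "send_rows", "data": {"increments": [{"dx": 0,"dy": 0,"dz": -0.12,"roll": 0,"claw": -1},{"dx": 0,"dy": 0,"dz": -0.25,"roll": 0,"claw": -1},{"dx": 0,"dy": 0,"dz": -0.4,"roll": 0,"claw": -1},{"dx": 0,"dy": 0,"dz": -0.52,"roll": 0,"claw": -1},{"dx": 0,"dy": 0,"dz": -0.52,"roll": 0,"claw": -1}]}}

```text
clock: 36.55
tcp_pos: [0.5762, 0.0163, 0.0927]
orientation: [-0.0, 0.345, 0.939, 0.0]
wrist_force: [0.1, 1.4, 0.1]
finger_gap: 0.0192
grip_force: 39.3
```

Call:
{"op": "send_rows", "data": {"increments": [{"dx": 0,"dy": 0,"dz": -0.05,"roll": 0,"claw": -1},{"dx": 0,"dy": 0,"dz": -0.1,"roll": 0,"claw": -1},{"dx": 0,"dy": 0,"dz": -0.14,"roll": 0,"claw": -1},{"dx": 0,"dy": 0,"dz": -0.14,"roll": 0,"claw": -1},{"dx": 0,"dy": 0,"dz": -0.14,"roll": 0,"claw": -1}]}}

```text
clock: 37.17
tcp_pos: [0.5764, 0.0163, 0.0897]
orientation: [0.0, 0.345, 0.939, 0.0]
wrist_force: [-1.4, 1.9, 5.5]
finger_gap: 0.0193
grip_force: 39.5
```

Call:
{"op": "send_rows", "data": {"increments": [{"dx": 0,"dy": 0,"dz": 0.03,"roll": 0,"claw": -0.7},{"dx": 0,"dy": 0,"dz": 0.03,"roll": 0,"claw": -0.4},{"dx": 0,"dy": 0,"dz": 0.03,"roll": 0,"claw": -0.1},{"dx": 0,"dy": 0,"dz": 0.1,"roll": 0,"claw": 0},{"dx": 0,"dy": 0,"dz": 0.4,"roll": 0,"claw": 0}]}}

```text
clock: 37.8
tcp_pos: [0.576, 0.0161, 0.0994]
orientation: [-0.001, 0.345, 0.939, -0.0]
wrist_force: [-0.7, 0.4, -0.4]
finger_gap: 0.0429
grip_force: 0.0
```

Call:
{"op": "send_rows", "data": {"increments": [{"dx": 0,"dy": 0,"dz": 0.7,"roll": 0,"claw": 0},{"dx": 0,"dy": 0,"dz": 2,"roll": 0,"claw": 0},{"dx": 0,"dy": 0,"dz": 3.5,"roll": 0,"claw": 0},{"dx": -0.6,"dy": 0.6,"dz": 4.8,"roll": 0,"claw": 0},{"dx": -1.6,"dy": 1.6,"dz": 5,"roll": 0,"claw": 0}]}}

```text
clock: 38.42
tcp_pos: [0.5383, 0.056, 0.2279]
orientation: [0.003, 0.346, 0.938, 0.001]
wrist_force: [0.2, 0.1, -0.6]
finger_gap: 0.0423
grip_force: 0.0
```

Call:
{"op": "send_rows", "data": {"increments": [{"dx": -1,"dy": 1.3,"dz": 0,"roll": 0,"claw": 0},{"dx": -2,"dy": 2.6,"dz": 0,"roll": 0,"claw": 0},{"dx": -3,"dy": 3.9,"dz": 0,"roll": 0,"claw": 0},{"dx": -4,"dy": 5.2,"dz": 0,"roll": 0,"claw": 0},{"dx": -4.75,"dy": 6.11,"dz": 0,"roll": 0,"claw": 0}]}}

```text
clock: 39.05
tcp_pos: [0.4166, 0.2101, 0.2253]
orientation: [0.0, 0.345, 0.939, 0.0]
wrist_force: [0.9, 0.0, 0.6]
finger_gap: 0.0428
grip_force: 0.0
```

```bash
python3 - <<'E'
from h import *
import cv2
T=read_camera("top");S=read_camera("side");s=get_state();print(s["tcp_pos"],s["clock"])
def red(c,u0,u1,v0,v1,z):
    i=c["image"].astype(int);m=((i[...,2]>150)&(i[...,1]<110)&(i[...,0]<130)).astype(np.uint8)
    k=np.zeros_like(m);k[v0:v1,u0:u1]=m[v0:v1,u0:u1]
    n,_,st,ce=cv2.connectedComponentsWithStats(k)
    for j in range(1,n):print(st[j],ce[j],np.round(atz(c,*ce[j],z),4))
print("top");red(T,255,310,145,200,.116)
print("side");red(S,325,372,140,190,.108)
g=cv2.cvtColor(T["image"],cv2.COLOR_BGR2GRAY);print(g[155:190,268:296])
E
```

```text
[0.41595763 0.21058578 0.22538747] 39.15
top
[255 145   1   1   1] [255. 145.] [0.6643 0.0675 0.116 ]
[283 162   5   6  27] [285.07407407 164.40740741] [ 0.6079 -0.0158  0.116 ]
[272 175   6   6  24] [274.45833333 177.625     ] [0.5714 0.0145 0.116 ]
side
[335 161   6   8  45] [337.44444444 164.28888889] [0.5713 0.0136 0.108 ]
[366 161   6  11  56] [368.78571429 166.14285714] [ 0.6533 -0.0132  0.108 ]
[350 164   6   9  42] [352.19047619 168.19047619] [ 0.6067 -0.0187  0.108 ]
[[154 155 154 155 154 155 156 154 155 156 156 156 156 154 155 155 155 154
  153 154 153 152 152 154 168 192 197 194]
 [155 154 155 155 154 154 155 158 165 169 176 178 167 160 160 157 155 154
  153 154 154 152 152 152 155 172 194 195]
 [154 154 154 155 158 162 169 180 187 204 225 226 203 177 172 168 161 161
  159 151 153 151 151 152 153 168 194 196]
 [154 153 152 157 172 188 198 202 178 193 222 224 208 169 166 167 169 175
  176 165 161 153 151 150 151 164 188 195]
 [154 157 162 180 211 212 169 143 114 113 126 130 122 109 108 116 133 159
  196 217 194 169 154 151 149 152 169 194]
 [159 175 207 226 221 191 121 108 
[... 2776 characters left out ...]
207 203 210 226 227 217 187 205 228 233 233 234 233 234 235 235 229 221
  228 224 214 176 179 212 231 231 227 234]
 [209 210 209 210 212 221 226 227 215 184 181 181 176 180 191 214 230 224
  216 191 174 187 214 233 234 229 228 235]
 [210 211 211 209 208 209 211 221 221 218 218 221 220 219 220 223 222 193
  175 185 204 231 234 236 233 225 227 233]
 [212 211 211 211 209 209 209 203 184 175 182 184 181 182 182 179 186 187
  205 230 234 235 236 236 231 223 227 231]
 [211 211 212 211 209 209 208 209 206 199 191 192 189 192 199 214 230 233
  234 236 236 236 236 235 230 224 232 235]
 [210 210 211 211 209 210 209 209 209 209 209 219 231 232 233 234 235 235
  236 235 235 236 236 234 229 225 234 236]]
```

Call:
{"op": "send_rows", "data": {"increments": [{"dx": 0,"dy": 0,"dz": -1,"roll": 0,"claw": 0},{"dx": 0,"dy": 0,"dz": -2.4,"roll": 0,"claw": 0},{"dx": 0,"dy": 0,"dz": -3.8,"roll": 0,"claw": 0},{"dx": 0,"dy": 0,"dz": -4.8,"roll": 0,"claw": 0},{"dx": 0,"dy": 0,"dz": -4.8,"roll": 0,"claw": 0}]}}

```text
clock: 39.78
tcp_pos: [0.4168, 0.208, 0.1033]
orientation: [-0.001, 0.345, 0.938, -0.001]
wrist_force: [0.0, 0.1, 0.7]
finger_gap: 0.0429
grip_force: 0.0
```

Call:
{"op": "send_rows", "data": {"increments": [{"dx": 0,"dy": 0,"dz": 0,"roll": 0,"claw": 0},{"dx": 0,"dy": 0,"dz": -0.3,"roll": 0,"claw": 0},{"dx": 0,"dy": 0,"dz": -0.3,"roll": 0,"claw": 0},{"dx": 0,"dy": 0,"dz": -0.3,"roll": 0,"claw": 0},{"dx": 0,"dy": 0,"dz": -0.3,"roll": 0,"claw": 0}]}}

```text
clock: 40.4
tcp_pos: [0.4178, 0.2091, 0.0973]
orientation: [0.0, 0.345, 0.939, 0.0]
wrist_force: [0.6, -0.0, -0.1]
finger_gap: 0.0426
grip_force: 0.0
```

Call:
{"op": "send_rows", "data": {"increments": [{"dx": 0,"dy": 0,"dz": -0.4,"roll": 0,"claw": 0},{"dx": 0,"dy": 0,"dz": -0.8,"roll": 0,"claw": 0},{"dx": 0,"dy": 0,"dz": -1.02,"roll": 0,"claw": 0},{"dx": 0,"dy": 0,"dz": -1.02,"roll": 0,"claw": -0.2},{"dx": 0,"dy": 0,"dz": -1.02,"roll": 0,"claw": -0.4}], "grip_force": 70}}

```text
clock: 41.02
tcp_pos: [0.4178, 0.209, 0.0716]
orientation: [0.0, 0.345, 0.939, 0.0]
wrist_force: [0.1, -0.1, 0.1]
finger_gap: 0.0258
grip_force: 0.0
```

Call:
{"op": "send_rows", "data": {"increments": [{"dx": 0,"dy": 0,"dz": 0,"roll": 0,"claw": -0.5},{"dx": 0,"dy": 0,"dz": 0,"roll": 0,"claw": -0.6},{"dx": 0,"dy": 0,"dz": 0,"roll": 0,"claw": -0.8},{"dx": 0,"dy": 0,"dz": 0,"roll": 0,"claw": -1},{"dx": 0,"dy": 0,"dz": 0,"roll": 0,"claw": -1}]}}

```text
clock: 41.65
tcp_pos: [0.4177, 0.209, 0.0717]
orientation: [0.0, 0.345, 0.939, 0.0]
wrist_force: [0.4, -1.0, 0.5]
finger_gap: 0.0154
grip_force: 68.2
```

Call:
{"op": "send_rows", "data": {"increments": [{"dx": 0,"dy": 0,"dz": 0.6,"roll": 0,"claw": -1},{"dx": 0,"dy": 0,"dz": 1.8,"roll": 0,"claw": -1},{"dx": 0,"dy": 0,"dz": 3.2,"roll": 0,"claw": -1},{"dx": 0,"dy": 0,"dz": 4.8,"roll": 0,"claw": -1},{"dx": 0,"dy": 0,"dz": 6.0,"roll": 0,"claw": -1}]}}

```text
clock: 42.28
tcp_pos: [0.4177, 0.209, 0.2231]
orientation: [0.0, 0.345, 0.939, 0.0]
wrist_force: [0.2, 0.4, -0.6]
finger_gap: 0.0152
grip_force: 68.3
```

Call:
{"op": "send_rows", "data": {"increments": [{"dx": 0,"dy": -0.8,"dz": 0,"roll": 0,"claw": -1},{"dx": 0,"dy": -2.4,"dz": 0,"roll": 0,"claw": -1},{"dx": 0,"dy": -4.4,"dz": 0,"roll": 0,"claw": -1},{"dx": 0.5,"dy": -6.4,"dz": 0,"roll": 0,"claw": -1},{"dx": 1.5,"dy": -8.36,"dz": 0,"roll": 0,"claw": -1}]}}

```text
clock: 42.9
tcp_pos: [0.4546, -0.0013, 0.2217]
orientation: [-0.0, 0.345, 0.939, 0.0]
wrist_force: [1.2, 2.0, -1.6]
finger_gap: 0.0153
grip_force: 68.5
```

Call:
{"op": "send_rows", "data": {"increments": [{"dx": 1.5,"dy": 0,"dz": 0,"roll": 0,"claw": -1},{"dx": 3.2,"dy": 0,"dz": 0,"roll": 0,"claw": -1},{"dx": 4.6,"dy": 0,"dz": 0,"roll": 0,"claw": -1},{"dx": 5.3,"dy": 0,"dz": 0,"roll": 0,"claw": -1},{"dx": 5.49,"dy": 0,"dz": 0,"roll": 0,"claw": -1}]}}

```text
clock: 43.52
tcp_pos: [0.5929, -0.0001, 0.2206]
orientation: [-0.001, 0.345, 0.939, -0.0]
wrist_force: [-1.2, -0.2, -0.7]
finger_gap: 0.0154
grip_force: 68.6
```

Call:
{"op": "send_rows", "data": {"increments": [{"dx": 0,"dy": 0,"dz": 0,"roll": 0,"claw": -1},{"dx": 0,"dy": 0,"dz": 0,"roll": 0,"claw": -1},{"dx": 0,"dy": 0,"dz": 0,"roll": 0,"claw": -1},{"dx": 0,"dy": 0,"dz": -0.3,"roll": 0,"claw": -1},{"dx": 0,"dy": 0,"dz": -0.3,"roll": 0,"claw": -1}]}}

```text
clock: 44.15
tcp_pos: [0.5917, 0.0001, 0.2133]
orientation: [-0.001, 0.345, 0.939, -0.0]
wrist_force: [1.1, 0.5, -1.0]
finger_gap: 0.0152
grip_force: 68.6
```

```bash
python3 - <<'E'
from h import *
import cv2
S=read_camera("side");s=get_state();p=s["tcp_pos"];print(p,s["wrist_force"],s["finger_gap"])
g=cv2.cvtColor(S["image"],cv2.COLOR_BGR2GRAY)
c=p-[0,0,.0717]
P=np.array([proj(S,c+[.0525*np.cos(t),.0525*np.sin(t),0]) for t in np.linspace(0,6.28,60)]);print("skirt",P.min(0),P.max(0))
P=np.array([proj(S,[.5925+.044*np.cos(t),.044*np.sin(t),.078]) for t in np.linspace(0,6.28,60)]);print("rim",P.min(0),P.max(0))
v0=int(proj(S,c)[1])
for r in range(v0-8,v0+14,2):print(r,g[r,318:375])
for r in range(170,190,4):print(r,g[r,322:372])
E
```

```text
[5.91945741e-01 5.93054707e-05 2.13560880e-01] [-0.1820012   0.85536745 -0.32771111] 0.015331404227725174
skirt [326.15062785 146.86529535] [365.21107869 162.12856683]
rim [329.89348549 169.05875657] [361.87721805 182.77302916]
146 [173 166 167 168 172 186 179 182 187 192 192 175 180 178 181 185 186 187
 187 186 186 187 186 186 185 184 181 180 178 176 174 171 169 165 162 159
 158 169 182 185 183 177 166 152 175 176 176 175 177 178 172 163 160 144
 145 145 145]
148 [178 177 178 180 181 187 179 176 172 153 167 166 173 178 182 186 195 203
 209 214 213 212 212 210 209 205 205 201 197 197 199 196 192 185 174 170
 171 164 155 153 150 163 163 123 127 190 196 195 180 168 154 164 164 142
 144 144 144]
150 [191 191 185 166 168 153 167 176 171 137 158 172 196 212 215 214 215 214
 213 213 213 211 209 208 205 204 207 201 195 192 190 187 186 183 167 160
 169 167 167 163 160 158 151 113  99 129 191 192 192 183 163 165 161 144
 145 145 144]
152 [190 192 191 178 136 156 182 185 128 134 148 183 208 210 213 212 213 213
 213 213 213 211 209 207 206 204 207 200 194 192 191 186 179 177 167 159
 160 167 16
[... 2074 characters left out ...]
51 143 162 172 138
 135 151 161 150 143 144 144 143 150 175 192 195 196 191]
178 [144 144 154 184 185 178 150 179 184 208 200 233 226 223 221 212 216 218
 220 226 234 238 233 223 223 219 193 172 186 203 188 169 152 154 183 176
 148 152 155 149 185 186 185 186 185 183 190 192 194 186]
182 [139 138 139 139 150 179 179 178 170 164 193 191 193 196 196 199 210 213
 215 220 211 212 218 221 221 221 218 210 209 207 196 180 162 164 162 158
 152 149 136 173 185 186 187 186 185 180 188 193 191 186]
186 [181 180 180 181 181 181 183 185 182 178 183 189 192 194 194 195 200 195
 175 160 141 136 139 141 142 140 141 152 165 179 191 200 203 211 190 154
 151 146 147 174 187 187 187 188 189 188 188 187 181 188]
```

Call:
{"op": "send_rows", "data": {"increments": [{"dx": 0.02,"dy": 0,"dz": -0.5,"roll": 0,"claw": -1},{"dx": 0.02,"dy": 0,"dz": -1.1,"roll": 0,"claw": -1},{"dx": 0.02,"dy": 0,"dz": -1.7,"roll": 0,"claw": -1},{"dx": 0.02,"dy": 0,"dz": -2.2,"roll": 0,"claw": -1},{"dx": 0.02,"dy": 0,"dz": -2.3,"roll": 0,"claw": -1}]}}

```text
clock: 44.82
tcp_pos: [0.592, 0.0001, 0.155]
orientation: [-0.001, 0.345, 0.939, -0.0]
wrist_force: [0.4, 0.4, -0.5]
finger_gap: 0.0153
grip_force: 68.6
```

Call:
{"op": "send_rows", "data": {"increments": [{"dx": 0,"dy": 0,"dz": -0.1,"roll": 0,"claw": -1},{"dx": 0,"dy": 0,"dz": -0.2,"roll": 0,"claw": -1},{"dx": 0,"dy": 0,"dz": -0.3,"roll": 0,"claw": -1},{"dx": 0,"dy": 0,"dz": -0.4,"roll": 0,"claw": -1},{"dx": 0,"dy": 0,"dz": -0.4,"roll": 0,"claw": -1}]}}

```text
clock: 45.45
tcp_pos: [0.5928, 0.0, 0.1464]
orientation: [-0.0, 0.345, 0.939, 0.0]
wrist_force: [-0.2, -0.4, -1.3]
finger_gap: 0.0153
grip_force: 68.6
```

Call:
{"op": "send_rows", "data": {"increments": [{"dx": 0,"dy": 0,"dz": -0.06,"roll": 0,"claw": -1},{"dx": 0,"dy": 0,"dz": -0.12,"roll": 0,"claw": -1},{"dx": 0,"dy": 0,"dz": -0.18,"roll": 0,"claw": -1},{"dx": 0,"dy": 0,"dz": -0.24,"roll": 0,"claw": -1},{"dx": 0,"dy": 0,"dz": -0.24,"roll": 0,"claw": -1}]}}

```text
clock: 46.08
tcp_pos: [0.5928, 0.0, 0.1404]
orientation: [-0.0, 0.345, 0.939, -0.0]
wrist_force: [-0.9, 0.0, -1.0]
finger_gap: 0.0154
grip_force: 68.6
```

Call:
{"op": "send_rows", "data": {"increments": [{"dx": 0,"dy": 0,"dz": -0.03,"roll": 0,"claw": -1},{"dx": 0,"dy": 0,"dz": -0.05,"roll": 0,"claw": -1},{"dx": 0,"dy": 0,"dz": -0.05,"roll": 0,"claw": -0.6},{"dx": 0,"dy": 0,"dz": -0.05,"roll": 0,"claw": -0.3},{"dx": 0,"dy": 0,"dz": 0,"roll": 0,"claw": -0.1}]}}

```text
clock: 46.7
tcp_pos: [0.5927, 0.0, 0.1404]
orientation: [-0.0, 0.345, 0.939, -0.0]
wrist_force: [0.2, 0.9, -0.5]
finger_gap: 0.0382
grip_force: 0.0
```

Call:
{"op": "send_rows", "data": {"increments": [{"dx": 0,"dy": 0,"dz": 0.5,"roll": 0,"claw": 0},{"dx": 0,"dy": 0,"dz": 1.3,"roll": 0,"claw": 0},{"dx": 0,"dy": 0,"dz": 2.2,"roll": 0,"claw": 0},{"dx": -0.5,"dy": 0,"dz": 3,"roll": 0,"claw": 0},{"dx": -1.5,"dy": 0,"dz": 3,"roll": 0,"claw": 0}]}}

```text
clock: 47.32
tcp_pos: [0.5561, -0.0002, 0.2181]
orientation: [0.002, 0.345, 0.939, 0.0]
wrist_force: [0.2, 0.6, 0.5]
finger_gap: 0.0428
grip_force: 0.0
```

Call:
{"op": "send_rows", "data": {"increments": [{"dx": -1.2,"dy": -1,"dz": 0,"roll": 0,"claw": 0},{"dx": -2.4,"dy": -2.5,"dz": 0,"roll": 0,"claw": 0},{"dx": -3.4,"dy": -4,"dz": 0,"roll": 0,"claw": 0},{"dx": -4,"dy": -5.5,"dz": 0,"roll": 0,"claw": 0},{"dx": -4.2,"dy": -6.5,"dz": 0,"roll": 0,"claw": 0}]}}

```text
clock: 47.95
tcp_pos: [0.4488, -0.1635, 0.2166]
orientation: [0.0, 0.346, 0.938, -0.0]
wrist_force: [-0.5, -0.2, -0.5]
finger_gap: 0.0428
grip_force: 0.0
```

```bash
python3 - <<'E'
from h import *
import cv2
S=read_camera("side");T=read_camera("top");print(get_state()["clock"])
cv2.imwrite("pics/end_s.png",S["image"]);cv2.imwrite("pics/end_t.png",T["image"])
for c,n in((S,"side"),(T,"top")):
    # dark grey knob/skirt pixels
    i=c["image"].astype(int);g=i.mean(2);sat=i.max(2)-i.min(2);m=((g<150)&(g>60)&(sat<14)).astype(np.uint8)
    P=np.array([proj(c,[.5925+.0525*np.cos(t),.0525*np.sin(t),.068]) for t in np.linspace(0,6.28,60)]);print(n,"pred skirt",P.min(0),P.max(0),"knob top",proj(c,[.5925,0,.158]))
    a,b=np.floor(P.min(0)).astype(int)-3,np.ceil(P.max(0)).astype(int)+3
    k=proj(c,[.5925,0,.158]).astype(int)
    print(g[k[1]-4:k[1]+10,k[0]-9:k[0]+10].astype(int))
    if n=="side":
        for r in range(a[1],b[1],2):print(r,g[r,a[0]:b[0]].astype(int))
E
```

```text
48.05
side pred skirt [326.88232212 171.01097611] [364.91433993 187.54296878] knob top [345.85062784 148.63799928]
[[208 211 211 208 205 209 191 176 172 169 165 170 199 196 191 183 171 179
  179]
 [206 209 209 205 205 205 188 172 169 166 162 168 199 196 191 182 168 165
  166]
 [201 206 206 202 202 202 185 169 166 163 160 169 199 195 191 181 162 177
  177]
 [199 203 202 198 195 200 194 170 163 160 162 177 190 188 186 176 160 175
  177]
 [199 202 202 198 200 197 180 161 131 131 133 154 177 186 182 174 159 186
  186]
 [199 202 201 198 199 194 149 133 134 133 133 129 140 186 182 171 148 169
  184]
 [199 201 201 197 197 188 134 136 137 135 127 110 119 173 174 173 133 129
  187]
 [198 201 200 195 193 188 135 126 127 121 113 101 118 163 165 165 140 104
  136]
 [204 204 204 202 197 185 136 126 127 122 112 102 123 171 158 160 131 100
  129]
 [202 203 203 202 196 187 137 128 126 121 113 103 122 172 152 134 105 100
  126]
 [211 207 204 203 203 194 141 127 128 122 112 103 130 188 166 129 113 105
  128]
 [209 212 211 206 202 193 136 127 127 122 112 102 129 189 189 188 187 185
  167]
 [204 198 195
[... 2946 characters left out ...]
 129 131 132 131 121  95 107 130 176 216 218
  223]
 [230 232 227 197 120 107 114 127 131 132 130 114  92 112 133 181 226 229
  230]
 [231 232 230 208 129 103  95 118 124 124 116 101 101 122 142 192 230 233
  233]
 [232 232 232 218 156 114 101  92  97  92  87 100 118 130 162 216 231 233
  232]
 [232 233 232 223 180 131 115 110 102  99 107 124 132 143 185 227 230 230
  231]
 [231 233 233 229 214 164 135 126 126 129 135 140 150 172 212 225 223 221
  222]
 [229 232 231 225 211 191 171 153 144 151 156 174 195 211 223 216 211 212
  215]
 [228 231 226 209 202 200 197 191 187 200 211 224 229 229 223 215 218 221
  223]
 [224 230 225 205 201 201 201 201 207 222 228 231 232 230 222 218 227 232
  232]]
```

```bash
python3 -c "
from workcell import hand_in;print(hand_in())"
```

```text
the job is handed in; nothing more can be done
None
```

I handed the job in after about 48 s of robot time; the hand-in gave no verdict. The camera checks show both tubes standing in opposite bores and the cap level on the bucket's rim, about 3 mm off centre; I didn't re-measure the insert after seating, and fitting the second tube may have nudged it slightly.

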